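# Heft three canisters and sort them

## Robot

A 6-joint arm with a two-finger parallel gripper is mounted at the origin on the work surface. World frame = base frame: x ahead of the robot, y to its left, z up, the work surface at z = 0. Lengths are in m, angles in degrees, forces in N, time in s.
With the tool pointing down it reaches from about 0.35 to 0.875 m from the base axis. Payload 4.2 kg.
Tool frame: the origin (TCP) lies on the mounting face of the last link; the fingertips stand 182 mm ahead of it and the grasp point (between the pads) lies 164 mm ahead of it (r.tcp_to_grasp is the distance from the TCP to the grasp point, in m); z points along the fingers, y is the line along which they close (so a half turn about z gives the same grasp; the last joint's range is limited). The gripper opens to 87 mm and grips with 3 to 60 N. Pads are 19 mm wide; open, the fingers measure 117 mm over their backs; the gripper's body (75 mm by 190 mm) begins 51 mm behind the grasp point.
Start: joints at [-60.298, 22.042, 0.453, 0, -68.411, -14.817], TCP at [0.161, -0.604, 0.405] pointing down, gripper open.
Joint ranges: [-179.83, 179.83], [-69.29, 118.12], [-61.27, 80.66], [-181.25, 117.63], [-171.15, -9.14], [-177.46, 177.46]. Speed limits (degrees/s): [159.86, 159.86, 180, 180, 180, 180].

## Interface

Orientations are given as a 3x3 rotation matrix whose columns are the frame's x, y, z axes.
In Python, from station import sense, eyes, r gives the robot as it stands.
- The arm moves only by the tool jog_arm, never from a script. Its argument "increments" is a list of rows, each a list of 4 numbers: the shift along the tool's x, y, z normalised to -1 to 1, where 1 is 0.02 m, then the turn about the tool's z normalised to -1 to 1, where 1 is 0.08 rad. A call has 1 to 10 rows; each row shifts and turns the commanded pose from where the row before left it, along the tool's axes as they then stand; what a row does not reach is not made up. A row lasts 1/10 s, in which the tool goes at most 50 mm and 8.59 degrees, less where a joint would pass 70% of its speed; a pose out of reach is approached as far as the arm can. A call with a number of a shift or a turn outside -1 to 1 is refused whole. A call with a gripper value outside its range is refused whole. "grip" is the finger opening in mm, from 0 to 87, set as the call begins (left out, the last holds). The fingers move at their own pace and stop on an object; the grip force is fixed at half the most. Time passes only in rows, so rows that do not move let the fingers close. It gives the time, the measured TCP pose, the force, the opening and the grip force at its end, in the units of the state.
- sense(): the state, without advancing time (a new reading comes with each control period).
- eyes.capture(name): name is "scene" or "top" or "wrist"; returns the picture (480x640x3 uint8, blue, green, red); there is no depth.
- eyes.get_calibration(name): a dict with "camera_matrix" (3x3 intrinsics, pixels), "R" (3x3) and "t" (3): a world point X has camera coordinates R X + t; the wrist camera has in their place "T_tool_cam" (4x4, takes a point from camera to tool coordinates, whose origin is the TCP and whose axes are the flange's). Camera axes: x right, y down, z forward; pixel columns grow to the right and rows downward; lengths in m; the calibration is good to about 2 mm. The wrist camera is an equidistant fisheye: a pixel r from the principal point sees the ray r / f radians off the axis. A picture is of the moment at which its call begins: read the wrist's pose just before it. get_calibration takes no time and is no camera call.
- r.finish_job(): hands the job in; it is judged then, once.
Trained networks look in the newest picture that a camera, given by its name, has taken for a name from the list of things; names that differ only in an ending like _2 or _b are one class to them, and where a whole thing is asked for, a point or a joint stands for the part that bears it (a point fixed in the world has none). Each returns a list of dicts, best first, with "conf" (0 to 1); they miss things now and then, are a little off and sometimes report something else, mostly with a low value. They report only what shows in the picture. A call takes as long as a camera call. They do not tell look-alikes from the thing itself.
- eyes.spot_in(camera, name): "centre" ([x, y, z] in m, in world coordinates, good to about 4 mm: the middle of the surface that is visible of it).
- eyes.outline_of(camera, name): "mask" (480x640 bool, what is visible of it).
The state is a dict: "time_s": time; "joints": joint angles; "joint_velocities": joint speeds; "effort": joint torques, N m; "tcp_pos": TCP position; "ee_rot": TCP orientation; "wrist_force": force on the tool from outside, world axes, zero at the start; "moment": the same for the moment, N m; "gripper_width": opening from 0.0 (shut) to 1.0 (fully open); "gripper_force": force on a finger pad.
Only numpy, scipy, OpenCV 4.12 (cv2) and the standard library are available. Lean on these libraries where they do the work, as an engineer would, in place of code of your own. Each camera call takes 0.05 s, during which the arm holds its last target. There are 200 camera calls.

## Task

The three steel canisters under the plank shelf look the same, but one holds two press weights, one holds one and one is empty: find out by hefting them. Stand the heaviest on the wooden board, ready for the next batch, and the empty one in the steel tub for washing, and leave the middle one standing where it was under the shelf. Keep them upright, set them down rather than dropping them, and leave the dish, funnel, mug, jar and spoon where they are.

Things in the scene. Friction and masses are not known exactly. Their poses are not given: they have to be found in the camera images.
- canister_a: one of 3 identical closed steel canisters under the plank: body 58 mm across to 86 mm height, ribbed cap 54 mm across up to 106 mm. Shell 0.2 kg; hidden inside: two loose steel discs (about 0.47 kg more), one disc (about 0.24 kg more) or only a cork liner (0.01 kg); which holds what changes each time. Origin: centre of the underside; z up along its axis; x, y mean nothing
- canister_b: one of 3 identical closed steel canisters under the plank: body 58 mm across to 86 mm height, ribbed cap 54 mm across up to 106 mm. Shell 0.2 kg; hidden inside: two loose steel discs (about 0.47 kg more), one disc (about 0.24 kg more) or only a cork liner (0.01 kg); which holds what changes each time. Origin: centre of the underside; z up along its axis; x, y mean nothing
- canister_c: one of 3 identical closed steel canisters under the plank: body 58 mm across to 86 mm height, ribbed cap 54 mm across up to 106 mm. Shell 0.2 kg; hidden inside: two loose steel discs (about 0.47 kg more), one disc (about 0.24 kg more) or only a cork liner (0.01 kg); which holds what changes each time. Origin: centre of the underside; z up along its axis; x, y mean nothing
- shelf: fixed plank shelf on two iron brackets: plank 130 mm deep (x), 620 long (y), 22 thick, underside 260 mm above the table: canisters under it are reached with the tool tilted, from the robot's side. Brackets at y = +-285 mm, x = 40 to 60. Origin: on the table under the plank's centre; x away from the robot. Canisters stand at x = -35 to -10, about 160 mm apart
- board: fixed flat board of light wood, 170 mm (x) by 190 mm (y), 18 mm thick. Origin: centre of its underside on the table. Stands to the robot's left or right
- tub: fixed open stainless steel tub, 190 mm (x) by 210 mm (y), 50 mm high, walls 4 mm, inner floor 4 mm above the table. Origin: centre of its underside. Stands on the other side from the board
- salsa_dish: bystander: round clay dish, 84 mm across, 36 mm high, between canisters on the robot's side. Origin: centre of its underside
- funnel: bystander: white plastic funnel standing mouth down, 72 mm across, 70 mm high, under the plank's far edge between two canisters. Origin: centre of its underside
- mug: bystander: white enamelled mug, 80 mm across, 85 mm high, on top of the plank. Origin: centre of its underside
- jar: bystander: closed glass jar, 64 mm across, 100 mm high, on top of the plank. Origin: centre of its underside
- spoon: bystander: wooden spoon lying on the table in front of the shelf, along its own x. Origin: its middle
Not all that is in view belongs to the job. Leave any turquoise or yellow look-alike of the canister_c alone. Leave any pink look-alike of the canister_b alone.

How it is judged (in metres and radians):
At the end, for the whole second after the job is handed in: The two-disc canister stands on the board (pressing with over 5.6 N), the empty one on the tub floor (1.2 to 3.2 N, underside under 20 mm above the tub's), the third within 40 mm of where it started; all upright within 0.12 rad, at rest (((contact force between canister_a and board above 5.6 N and contact force between canister_b and tub between 1.2 and 3.2 N and z of canister_b in the frame of tub below 0.02 m and distance of canister_c from where it was at the start of the episode below 0.04 m) or (contact force between canister_a and board above 5.6 N and contact force between canister_c and tub between 1.2 and 3.2 N and z of canister_c in the frame of tub below 0.02 m and distance of canister_b from where it was at the start of the episode below 0.04 m) or (contact force between canister_b and board above 5.6 N and contact force between canister_a and tub between 1.2 and 3.2 N and z of canister_a in the frame of tub below 0.02 m and distance of canister_c from where it was at the start of the episode below 0.04 m) or (contact force between canister_b and board above 5.6 N and contact force between canister_c and tub between 1.2 and 3.2 N and z of canister_c in the frame of tub below 0.02 m and distance of canister_a from where it was at the start of the episode below 0.04 m) or (contact force between canister_c and board above 5.6 N and contact force between canister_a and tub between 1.2 and 3.2 N and z of canister_a in the frame of tub below 0.02 m and distance of canister_b from where it was at the start of the episode below 0.04 m) or (contact force between canister_c and board above 5.6 N and contact force between canister_b and tub between 1.2 and 3.2 N and z of canister_b in the frame of tub below 0.02 m and distance of canister_a from where it was at the start of the episode below 0.04 m)) and angle between each of canister_a, canister_b, canister_c's own z axis and vertical below 0.12 rad and linear speed of each of canister_a, canister_b, canister_c below 0.03 m/s); the robot touches nothing.
It fails at once if a canister is let fall or thrown: it moves faster than 0.6 m/s while the fingers do not touch it ((linear speed of canister_a above 0.6 m/s and contact force between the fingers and canister_a below 0.1 N) or (linear speed of canister_b above 0.6 m/s and contact force between the fingers and canister_b below 0.1 N) or (linear speed of canister_c above 0.6 m/s and contact force between the fingers and canister_c below 0.1 N)).
It fails at once if a canister is knocked over or tipped more than 52 degrees (angle between any of canister_a, canister_b, canister_c's own z axis and vertical above 0.9 rad).
It fails at once if the dish, funnel, mug, jar or spoon is moved more than 30 mm (distance of any of salsa_dish, funnel, mug, jar, spoon from where it was at the start of the episode above 0.03 m).
It also fails if it takes over 72 s, if anything falls off the work surface, if the arm or the gripper's body presses on something with over 40 N, if the wrist force passes 120 N, or if a joint passes its speed limit or range.

## Working session

There is one attempt and no reset: what is moved stays moved. The work goes in short steps, Python scripts to look and compute and a tool call to move; the robot and the scene stay as the last step left them, time stands still between calls to the robot, and variables do not carry over. Pictures are saved under pics/ and viewed, at most 10 in all, crops included, and the job is handed in when it is done.

Besides the shell and the picture viewer there is one more tool, called after "Request:" as name(argument=value, ...), one argument or row to a line, values as JSON. jog_arm: Moves the arm, as the interface text tells. Its arguments: {"type":"object","properties":{"increments":{"type":"array"},"grip":{"type":"number"}},"required":["increments"]}

```bash
ls; mkdir -p pics; python3 - <<'E'
from station import sense, eyes, r
import cv2, numpy as np
s=sense(); print(s)
for c in ("scene","top"):
    im=eyes.capture(c); cv2.imwrite(f"pics/{c}0.png",im)
    for n in ("canister_a","shelf","board","tub","salsa_dish","funnel","mug","jar","spoon"):
        print(c,n,[(np.round(d["centre"],3).tolist(),round(d["conf"],2)) for d in eyes.spot_in(c,n)])
    k=eyes.get_calibration(c); print(k)
print(eyes.get_calibration("wrist"))
E
```

```text
pics
{'time_s': 0.0, 'joints': array([-6.02955000e+01,  2.20916447e+01,  3.79421348e-01, -2.96394563e-02,
       -6.84115357e+01, -1.48150899e+01]), 'joint_velocities': array([ 0.00159093, -0.05819504,  0.02506766,  0.00085115,  0.07940561,
       -0.01918205]), 'effort': array([-3.73790372e-04, -3.90667427e+01,  1.87404406e+01,  4.21973571e+00,
        1.07786429e-02, -1.98288667e-04]), 'tcp_pos': array([ 0.16056326, -0.60381035,  0.40364573]), 'ee_rot': array([[-9.66472583e-01, -2.56769001e-01, -6.52508370e-04],
       [-2.56769815e-01,  9.66470274e-01,  2.11447920e-03],
       [ 8.76972325e-05,  2.21113062e-03, -9.99997552e-01]]), 'wrist_force': array([ 0.26864989,  0.13381109, -0.2804627 ]), 'moment': array([ 0.00202165, -0.01783099, -0.00071496]), 'gripper_force': 0.0, 'gripper_width': 0.9988519564969426}
scene canister_a [([0.642, 0.158, 0.058], 0.98), ([0.785, -0.078, 0.102], 0.87), ([0.825, 0.087, 0.091], 0.82), ([0.626, -0.165, 0.063], 0.78), ([0.631, -0.01, 0.047], 0.78), ([0.788, 0.192, 0.086], 0.76), ([0.388, -0.08, 0.083], 0.69)]
scene shelf [([0.657, -0.099, 0.285], 0.8
[... 1534 characters left out ...]
       [-9.85778008e-01,  1.00427354e-03, -1.68049728e-01],
       [ 1.68052150e-01,  3.26606441e-03, -9.85772696e-01]]), 't': array([0.00898633, 0.60449161, 1.03622441])}
{'camera_matrix': array([[371.64829954,   0.        , 317.68498371],
       [  0.        , 371.64829954, 239.37266729],
       [  0.        ,   0.        ,   1.        ]]), 'T_tool_cam': array([[ 5.08244044e-05, -9.58906634e-01, -2.83721809e-01,
         7.84073336e-02],
       [ 9.99999983e-01, -1.03000846e-06,  1.82615802e-04,
         1.45195902e-04],
       [-1.75403739e-04, -2.83721813e-01,  9.58906618e-01,
         1.94656272e-02],
       [ 0.00000000e+00,  0.00000000e+00,  0.00000000e+00,
         1.00000000e+00]])}
```

View pics/scene0.png

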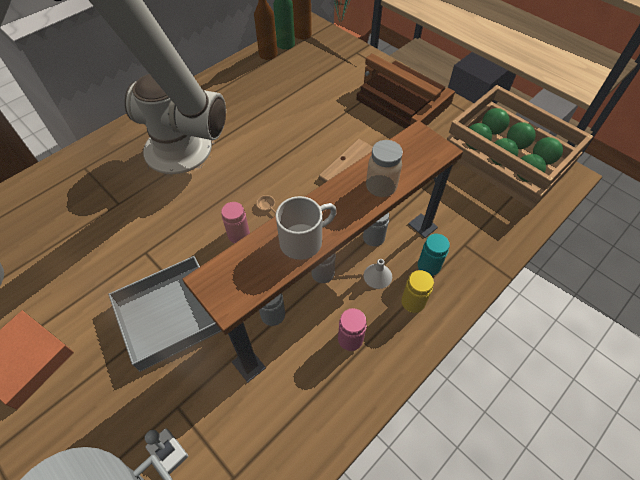

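View pics/top0.png

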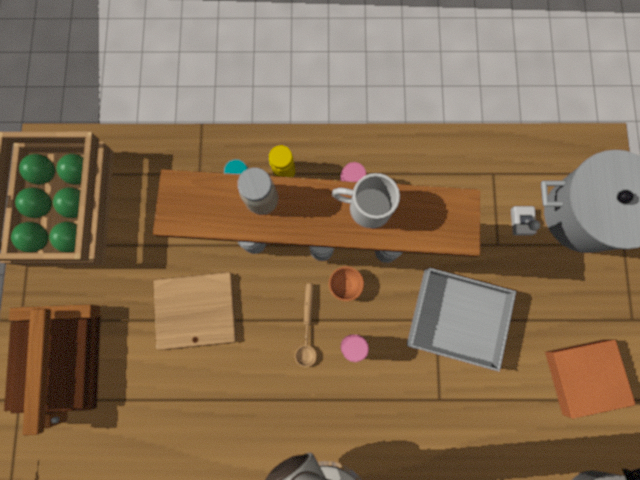

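Steel canisters show at scene (375,228), (323,267), (271,307), which is top (252,245), (320,252), (388,254). The look-alikes are pink at scene (235,220) and (352,328), yellow (418,290), teal (435,253). They're all outside the plank, so I'll leave them alone.

The moves have no tilt axis, so I'll test whether reaching past the arm's limit in free air tilts the tool. First I'll align the yaw and go to y=0.

Request:
jog_arm(
  increments=[
    [0, 0, -1, 0.81],
    [0, 0, -1, 0.81],
    [0, 0, -1, 0.81],
    [0, 0, -1, 0.81],
    [-0.5, 1, -0.5, 0],
    [-0.5, 1, -0.5, 0],
    [-0.5, 1, -0.5, 0],
    [-0.5, 1, -0.5, 0],
    [-0.5, 1, -0.5, 0],
    [-0.5, 1, -0.5, 0],
  ],
)

```text
time_s: 2.0
tcp_pos: [0.2207, -0.483, 0.5453]
ee_rot: [[-1.0, -0.001, 0.0], [-0.001, 1.0, -0.0], [-0.0, -0.0, -1.0]]
wrist_force: [0.4, -0.5, -0.2]
gripper_width: 1.003
gripper_force: 0.0
```

Request:
jog_arm(
  increments=[
    [-0.5, 1, -0.5, 0],
    [-0.5, 1, -0.5, 0],
    [-0.5, 1, -0.5, 0],
    [-0.5, 1, -0.5, 0],
    [-0.5, 1, -0.5, 0],
    [-0.5, 1, -0.5, 0],
    [-0.5, 1, -0.5, 0],
    [-0.5, 1, -0.5, 0],
    [-0.5, 1, 0, 0],
    [-0.5, 1, 0, 0],
  ],
)

```text
time_s: 3.0
tcp_pos: [0.3204, -0.283, 0.6253]
ee_rot: [[-1.0, -0.001, 0.001], [-0.001, 1.0, -0.0], [-0.001, -0.0, -1.0]]
wrist_force: [-0.7, -1.1, -0.1]
gripper_width: 1.001
gripper_force: 0.0
```

Request:
jog_arm(
  increments=[
    [-1, 1, 0, 0],
    [-1, 1, 0, 0],
    [-1, 1, 0, 0],
    [-1, 1, 0, 0],
    [-1, 1, 0, 0],
    [-1, 1, 0, 0],
    [-1, 1, 0, 0],
    [-1, 1, 0, 0],
    [-1, 1, 0, 0],
    [-1, 1, 0, 0],
  ],
)

```text
time_s: 4.0
tcp_pos: [0.5208, -0.0829, 0.6249]
ee_rot: [[-1.0, -0.001, 0.0], [-0.001, 1.0, 0.0], [-0.0, 0.0, -1.0]]
wrist_force: [-0.2, 0.2, -0.3]
gripper_width: 0.997
gripper_force: 0.0
```

Request:
jog_arm(
  increments=[
    [-1, 1, 0, 0],
    [-1, 1, 0, 0],
    [-1, 1, 0, 0],
    [-1, 1, 0, 0],
    [-1, 0, 0, 0],
    [-1, 0, 0, 0],
    [-1, 0, 0, 0],
    [-1, 0, 0, 0],
    [-1, 0, 0, 0],
    [-1, 0, 0, 0],
  ],
)

```text
time_s: 5.0
tcp_pos: [0.7209, -0.0037, 0.6247]
ee_rot: [[-1.0, -0.001, -0.0], [-0.001, 1.0, -0.0], [0.0, -0.0, -1.0]]
wrist_force: [0.6, 0.1, 0.3]
gripper_width: 1.0
gripper_force: 0.0
```

Request:
jog_arm(
  increments=[
    [-1, 0, 0, 0],
    [-1, 0, 0, 0],
    [-1, 0, 0, 0],
    [-1, 0, 0, 0],
    [-1, 0, 0, 0],
    [-1, 0, 0, 0],
    [-1, 0, 0, 0],
    [-1, 0, 0, 0],
  ],
)

```text
time_s: 5.8
tcp_pos: [0.8294, -0.0032, 0.5965]
ee_rot: [[-0.999, -0.0, 0.041], [-0.0, 1.0, -0.003], [-0.041, -0.003, -0.999]]
wrist_force: [-0.0, 0.5, 0.5]
gripper_width: 1.001
gripper_force: 0.0
```

```bash
python3 - <<'E'
from station import sense
s=sense(); print(s["joints"],s["tcp_pos"],s["ee_rot"])
E
```

```text
[  10.98064295   51.40577394   80.65557584    0.66083612 -116.97109303
 -100.64923755] [ 0.82935686 -0.00315066  0.59653501] [[-9.99160660e-01 -2.96611444e-04  4.09620337e-02]
 [-4.00290580e-04  9.99996737e-01 -2.52292464e-03]
 [-4.09611517e-02 -2.53720377e-03 -9.99157518e-01]]
```

Request:
jog_arm(
  increments=[
    [-1, 0, -0.5, 0],
    [-1, 0, -0.5, 0],
    [-1, 0, -0.5, 0],
    [-1, 0, -0.5, 0],
    [-1, 0, -0.5, 0],
    [-1, 0, -0.5, 0],
    [-1, 0, -0.5, 0],
    [-1, 0, -0.5, 0],
    [-1, 0, -0.5, 0],
    [-1, 0, -0.5, 0],
  ],
)

```text
time_s: 6.8
tcp_pos: [0.8415, -0.0001, 0.6051]
ee_rot: [[-0.985, 0.0, 0.171], [-0.002, 1.0, -0.012], [-0.171, -0.012, -0.985]]
wrist_force: [-0.1, 0.2, -0.1]
gripper_width: 0.998
gripper_force: 0.0
```

```bash
python3 - <<'E'
from station import sense
s=sense(); print(s["joints"],s["tcp_pos"],s["ee_rot"])
E
```

```text
[  11.32156182   51.25650018   80.60042413    2.76268313 -109.77982059
 -100.13502609] [ 8.41468207e-01 -5.84046744e-05  6.05135296e-01] [[-9.85219464e-01  4.48081469e-04  1.71296253e-01]
 [-1.62469630e-03  9.99927155e-01 -1.19601638e-02]
 [-1.71289134e-01 -1.20616906e-02 -9.85146968e-01]]
```

The tilt builds up, so I'll keep going toward about 40°.

Request:
jog_arm(
  increments=[
    [-1, 0, -1, 0],
    [-1, 0, -1, 0],
    [-1, 0, -1, 0],
    [-1, 0, -1, 0],
    [-1, 0, -1, 0],
    [-1, 0, -1, 0],
    [-1, 0, -1, 0],
    [-1, 0, -1, 0],
    [-1, 0, -1, 0],
    [-1, 0, -1, 0],
  ],
)

```text
time_s: 7.8
tcp_pos: [0.7878, 0.0055, 0.705]
ee_rot: [[-0.944, 0.003, 0.329], [-0.004, 1.0, -0.022], [-0.329, -0.023, -0.944]]
wrist_force: [-0.4, -0.4, -0.0]
gripper_width: 1.0
gripper_force: 0.0
```

Request:
jog_arm(
  increments=[
    [-1, 0, 0, 0],
    [-1, 0, 0, 0],
    [-1, 0, 0, 0],
    [-1, 0, 0, 0],
    [-1, 0, 0, 0],
    [-1, 0, 0, 0],
    [-1, 0, 0, 0],
    [-1, 0, 0, 0],
    [-1, 0, 0, 0],
    [-1, 0, 0, 0],
  ],
)

```text
time_s: 8.8
tcp_pos: [0.8347, 0.0074, 0.672]
ee_rot: [[-0.898, 0.006, 0.441], [-0.008, 1.0, -0.029], [-0.441, -0.03, -0.897]]
wrist_force: [0.4, -0.8, 0.1]
gripper_width: 0.999
gripper_force: 0.0
```

Request:
jog_arm(
  increments=[
    [-1, 0, -0.5, 0],
    [-1, 0, -0.5, 0],
    [-1, 0, -0.5, 0],
    [-1, 0, -0.5, 0],
    [-1, 0, -0.5, 0],
    [-1, 0, -0.5, 0],
    [-1, 0, -0.5, 0],
    [-1, 0, -0.5, 0],
    [-1, 0, -0.5, 0],
    [-1, 0, -0.5, 0],
  ],
)

```text
time_s: 9.8
tcp_pos: [0.8057, 0.0128, 0.7328]
ee_rot: [[-0.828, 0.01, 0.561], [-0.012, 0.999, -0.036], [-0.561, -0.037, -0.827]]
wrist_force: [0.7, -0.0, -0.3]
gripper_width: 0.997
gripper_force: 0.0
```

```bash
cat > h.py <<'E'
from station import sense, eyes, r
import numpy as np
np.set_printoptions(precision=4,suppress=True)
def go(g):
    """units (x,y,z) of tool shift to bring grasp point to world g"""
    s=sense(); R=s["ee_rot"]; p=s["tcp_pos"]+R[:,2]*0.164
    print("t",s["time_s"],"grasp",p,"units",R.T@(np.array(g)-p)/0.02)
def st():
    s=sense(); R=s["ee_rot"]; print(s["joints"],s["tcp_pos"],R,"grasp",s["tcp_pos"]+R[:,2]*0.164,s["wrist_force"])
E
python3 -c "
from h import *
st()"
```

```text
[  13.7044   44.3542   80.5967    9.701   -93.2472 -100.2232] [0.8057 0.0128 0.7328] [[-0.8279  0.0104  0.5607]
 [-0.0122  0.9993 -0.0364]
 [-0.5607 -0.037  -0.8272]] grasp [0.8977 0.0069 0.5972] [ 0.6728 -0.0408 -0.308 ]
```

Request:
jog_arm(
  increments=[
    [-1, 0, -0.3, 0],
    [-1, 0, -0.3, 0],
    [-1, 0, -0.3, 0],
    [-1, 0, -0.3, 0],
    [-1, 0, -0.3, 0],
    [-1, 0, -0.3, 0],
    [-1, 0, -0.3, 0],
    [-1, 0, -0.3, 0],
  ],
)

```text
time_s: 10.6
tcp_pos: [0.7944, 0.0166, 0.7645]
ee_rot: [[-0.763, 0.014, 0.646], [-0.016, 0.999, -0.041], [-0.646, -0.042, -0.762]]
wrist_force: [0.3, -0.4, 0.3]
gripper_width: 0.998
gripper_force: 0.0
```

Request:
jog_arm(
  increments=[
    [1, 0, -0.8, 0],
    [1, 0, -0.8, 0],
    [1, 0, -0.8, 0],
    [1, 0, -0.8, 0],
    [1, 0, -0.8, 0],
    [1, 0, -0.8, 0],
    [1, 0, -0.8, 0],
    [1, 0, -0.8, 0],
    [1, 0, -0.8, 0],
    [1, 0, -0.8, 0],
  ],
)

```text
time_s: 11.6
tcp_pos: [0.5468, 0.0201, 0.7597]
ee_rot: [[-0.763, 0.015, 0.646], [-0.016, 0.999, -0.041], [-0.646, -0.042, -0.762]]
wrist_force: [0.2, 0.8, -0.4]
gripper_width: 0.998
gripper_force: 0.0
```

Request:
jog_arm(
  increments=[
    [1, 0, -0.8, 0],
    [1, 0, -0.8, 0],
    [1, 0, -0.8, 0],
    [1, 0, -0.8, 0],
    [1, 0, -0.8, 0],
    [1, 0, -0.8, 0],
    [1, 0, -0.8, 0],
    [1, 0, -0.8, 0],
    [1, 0, -0.8, 0],
    [1, 0, -0.8, 0],
  ],
)

```text
time_s: 12.6
tcp_pos: [0.2909, 0.0228, 0.7526]
ee_rot: [[-0.763, 0.016, 0.646], [-0.014, 0.999, -0.041], [-0.646, -0.041, -0.762]]
wrist_force: [-0.3, 0.8, 0.3]
gripper_width: 1.003
gripper_force: 0.0
```

```bash
python3 -c "
from h import *
st()
import cv2
k=eyes.get_calibration('wrist')
s=sense();im=eyes.capture('wrist');cv2.imwrite('pics/w1.png',im)
for n in ('canister_a','salsa_dish','spoon','funnel','shelf'):
  print(n,[(np.round(d['centre'],3).tolist(),round(d['conf'],2)) for d in eyes.spot_in('wrist',n)])
print(eyes.outline_of('wrist','shelf')[:1])
"
```

```text
[  47.5538  -24.1894  -11.8092   31.2576  -76.5417 -137.9012] [0.2909 0.0228 0.7526] [[-0.7631  0.0157  0.6461]
 [-0.0145  0.999  -0.0413]
 [-0.6461 -0.0409 -0.7621]] grasp [0.3969 0.016  0.6276] [-0.2536  0.7748  0.3173]
canister_a [([0.588, -0.15, 0.09], 0.95), ([0.61, 0.171, 0.087], 0.77), ([0.593, 0.012, 0.094], 0.72), ([0.755, 0.209, 0.015], 0.54), ([0.751, -0.066, 0.012], 0.41), ([0.639, 0.112, 0.352], 0.23)]
salsa_dish [([0.528, -0.055, 0.015], 0.92)]
spoon [([0.504, 0.035, 0.017], 0.5)]
funnel [([0.699, 0.094, 0.02], 0.74)]
shelf [([0.611, 0.014, 0.285], 0.6)]
[{'conf': 0.76, 'mask': array([[False, False, False, ..., False, False, False],
       [False, False, False, ..., False, False, False],
       [False, False, False, ..., False, False, False],
       ...,
       [False, False, False, ..., False, False, False],
       [False, False, False, ..., False, False, False],
       [False, False, False, ..., False, False, False]], shape=(480, 640))}]
```

View pics/w1.png

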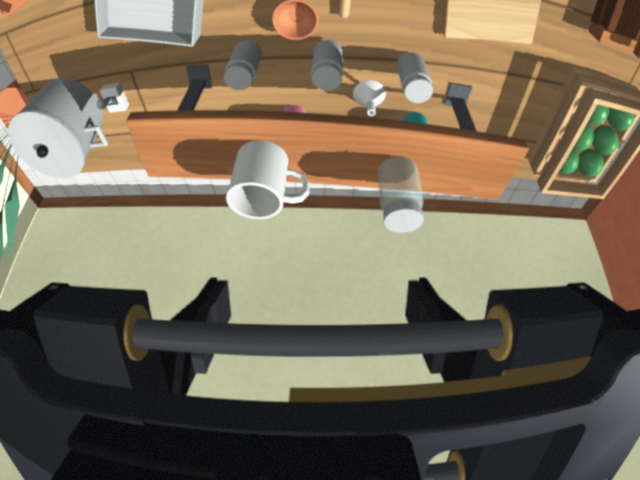

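```bash
cat >> h.py <<'E'
import cv2
from scipy.optimize import minimize
def proj(P,R,t,T,K):
    C=(P-t)@R - T[:3,3]; C=C@T[:3,:3]
    rr=np.hypot(C[:,0],C[:,1]); th=np.arctan2(rr,C[:,2])
    return np.c_[K[0,0]*th*C[:,0]/rr+K[0,2], K[1,1]*th*C[:,1]/rr+K[1,2]]
def hull(g,a):
    ph=np.linspace(0,2*np.pi,40)
    P=np.vstack([np.c_[g[0]+q*np.cos(ph),g[1]+q*np.sin(ph),0*ph+z] for q,z in((.029,0),(.029,.086),(.027,.106))])
    m=np.zeros((480,640),np.uint8); h=cv2.convexHull(proj(P,*a).astype(np.float32))
    cv2.fillConvexPoly(m,np.round(h*16).astype(np.int32),1,shift=4); return m>0
def fitcans():
    k=eyes.get_calibration("wrist"); s=sense(); im=eyes.capture("wrist")
    a=(s["ee_rot"],s["tcp_pos"],k["T_tool_cam"],k["camera_matrix"])
    for d in eyes.outline_of("wrist","canister_a"):
        m=d["mask"]
        best=max(((lambda h:((h&m).sum()/max(1,(h|m).sum())))(hull(g,a)),g) for g in [(x,y) for x in np.arange(.57,.68,.01) for y in np.arange(-.2,.21,.02)])
        f=minimize(lambda g:-(hull(g,a)&m).sum()/(hull(g,a)|m).sum(),best[1],method="Nelder-Mead",options=dict(initial_simplex=np.array(best[1])+[[0,0],[.01,0],[0,.02]],xatol=5e-4))
        print(round(d["conf"],2),f.x,round(-f.fun,3))
    return im
E
python3 -c "
from h import *
fitcans()
k=eyes.get_calibration('top');K=k['camera_matrix'];R=k['R'];t=k['t'];C=-R.T@t
for u,v,z in((157,236,.271),(478,254,.271),(160,171,.282),(480,188,.282),(195,311,.018),(152,281,.018),(232,274,.018),(237,346,.018),(156,349,.018),(429,271,.05),(514,291,.05),(500,367,.05),(410,347,.05)):
  d=R.T@np.linalg.solve(K,[u,v,1]); print((u,v),C+d*(z-C[2])/d[2])
"
```

```text
0.94 [0.6262 0.1761] 0.955
0.79 [ 0.6031 -0.1559] 0.953
0.58 [0.7794 0.2094] 0.154
0.57 [0.606 0.005] 0.893
0.42 [ 0.7704 -0.0682] 0.09
(157, 236) [0.5903 0.3231 0.271 ]
(478, 254) [ 0.5547 -0.2918  0.271 ]
(160, 171) [0.7171 0.3209 0.282 ]
(480, 188) [ 0.6818 -0.2994  0.282 ]
(195, 311) [0.4549 0.314  0.018 ]
(152, 281) [0.5279 0.423  0.018 ]
(232, 274) [0.545  0.2271 0.018 ]
(237, 346) [0.3718 0.2095 0.018 ]
(156, 349) [0.3649 0.4032 0.018 ]
(429, 271) [ 0.5482 -0.2495  0.05  ]
(514, 291) [ 0.5004 -0.4487  0.05  ]
(500, 367) [ 0.3258 -0.4039  0.05  ]
(410, 347) [ 0.3709 -0.1983  0.05  ]
```

Board centre is (.453,.315) and tub centre (.436,-.325). The plank's front edge is at x≈.57, which is 35–50 mm ahead of the canister centres, as described. I'll start with canister 1 at (.626,.176).

```bash
python3 -c "
from h import *
go([.52,.182,.185])
print(sense()['ee_rot'].T@np.array([[.626-.52,.176-.182,.07-.185],[0,0,.02],[-.1,0,0],[0,.1,0]]).T/.02)
"
```

```text
t 13.05 grasp [0.3988 0.0171 0.6269] units [ 9.4723  9.2841 20.4196]
[[-0.3433 -0.6443  3.8232 -0.0785]
 [ 0.0313 -0.043  -0.0788  4.9947]
 [ 7.8182 -0.7636 -3.2214 -0.2153]]
```

Request:
jog_arm(
  increments=[
    [0.45, 0.44, 0.97, 0],
    [0.45, 0.44, 0.97, 0],
    [0.45, 0.44, 0.97, 0],
    [0.45, 0.44, 0.97, 0],
    [0.45, 0.44, 0.97, 0],
    [0.45, 0.44, 0.97, 0],
    [0.45, 0.44, 0.97, 0],
    [0.45, 0.44, 0.97, 0],
    [0.45, 0.44, 0.97, 0],
    [0.45, 0.44, 0.97, 0],
  ],
)

```text
time_s: 14.05
tcp_pos: [0.3509, 0.1025, 0.5414]
ee_rot: [[-0.765, 0.016, 0.644], [-0.016, 0.999, -0.043], [-0.644, -0.043, -0.764]]
wrist_force: [0.2, 0.1, 0.5]
gripper_width: 0.998
gripper_force: 0.0
```

Request:
jog_arm(
  increments=[
    [0.45, 0.44, 0.97, 0],
    [0.45, 0.44, 0.97, 0],
    [0.45, 0.44, 0.97, 0],
    [0.45, 0.44, 0.97, 0],
    [0.45, 0.44, 0.97, 0],
    [0.45, 0.44, 0.97, 0],
    [0.45, 0.44, 0.97, 0],
    [0.45, 0.44, 0.97, 0],
    [0.45, 0.44, 0.97, 0],
    [0.45, 0.44, 0.97, 0],
  ],
)

```text
time_s: 15.05
tcp_pos: [0.4265, 0.1579, 0.3952]
ee_rot: [[-0.82, -0.022, 0.572], [-0.043, 0.999, -0.023], [-0.571, -0.044, -0.82]]
wrist_force: [0.1, 0.1, 0.4]
gripper_width: 1.001
gripper_force: 0.0
```

```bash
python3 -c "
from h import *
im=fitcans(); cv2.imwrite('pics/w2.png',im)
st();go([.626,.176,.07])
"
```

```text
0.95 [0.8186 0.1038] 0.917
0.84 [0.7858 0.2098] 0.891
0.83 [ 0.6039 -0.1563] 0.97
0.81 [0.6266 0.1769] 0.974
0.76 [ 0.7735 -0.0704] 0.948
0.73 [0.6088 0.0064] 0.965
[  35.6898    0.1979  -49.2171   61.3232  -23.7103 -177.405 ] [0.4266 0.158  0.3944] [[-0.8209 -0.0224  0.5706]
 [-0.0442  0.9987 -0.0245]
 [-0.5693 -0.0454 -0.8209]] grasp [0.5201 0.154  0.2597] [-0.5436 -0.4291  0.0023]
t 15.15 grasp [0.5201 0.154  0.2597] units [ 1.0078  1.4108 10.7808]
```

View pics/w2.png

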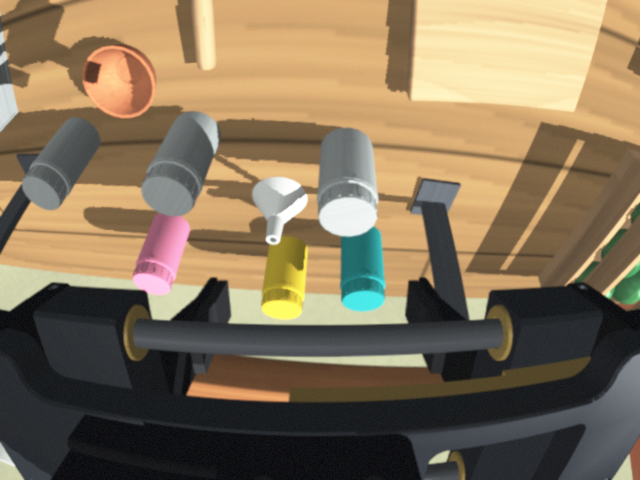

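The picture shows the steel canisters at (65,165), (182,165) and (348,180), with the look-alikes behind them, and the fits agree. J6 has hit its range limit and eaten into the tilt. I'll fit a kinematic model from the poses so far so I can plan around the limits.

```bash
cat > kin.py <<'E'
import numpy as np
from scipy.spatial.transform import Rotation as Ro
from scipy.optimize import least_squares
D=[([-60.2955,22.0916,.3794,-.0296,-68.4115,-14.8151],[.16056,-.60381,.40365],[[-.96647,-.25677,-.00065],[-.25677,.96647,.00211],[.0001,.00221,-1]]),
([10.9806,51.4058,80.6556,.6608,-116.9711,-100.6492],[.82936,-.00315,.59654],[[-.99916,-.0003,.04096],[-.0004,1,-.00252],[-.04096,-.00254,-.99916]]),
([11.3216,51.2565,80.6004,2.7626,-109.7798,-100.135],[.84147,-.00006,.60514],[[-.98522,.00045,.1713],[-.00162,.99993,-.01196],[-.17129,-.01206,-.98515]]),
([13.7044,44.3542,80.5967,9.701,-93.2472,-100.2232],[.8057,.0128,.7328],[[-.8279,.0104,.5607],[-.0122,.9993,-.0364],[-.5607,-.037,-.8272]]),
([47.5538,-24.1894,-11.8092,31.2576,-76.5417,-137.9012],[.2909,.0228,.7526],[[-.7631,.0157,.6461],[-.0145,.999,-.0413],[-.6461,-.0409,-.7621]]),
([35.6898,.1979,-49.2171,61.3232,-23.7103,-177.405],[.4266,.158,.3944],[[-.8209,-.0224,.5706],[-.0442,.9987,-.0245],[-.5693,-.0454,-.8209]])]
LO=np.array([-179.83,-69.29,-61.27,-181.25,-171.15,-177.46]);HI=np.array([179.83,118.12,80.66,117.63,-9.14,177.46])
E3=np.eye(3)
def fk(q,p):
    q=np.radians(q); rv=Ro.from_rotvec; x,y,z=E3
    A=rv(q[0]*z); pos=A.apply([p[0],p[1],p[2]])
    A=A*rv(q[1]*y); pos=pos+A.apply([p[3],0,p[4]])
    A=A*rv(-q[2]*y); pos=pos+A.apply([p[5],p[10],p[6]])
    A=A*rv(p[11]*q[3]*x); A=A*rv(-q[4]*y); pos=pos+A.apply([p[7],p[8],p[9]])
    # tool: z along x-local, fixed rotation p[13:16], then q6 about tool z
    A=A*rv(p[12:15])*rv(q[5]*z*p[15])
    return A.as_matrix(),pos
def res(p):
    o=[]
    for q,t,R in D:
        A,b=fk(q,p); o+=list((b-t)*3)+list((A-np.array(R)).ravel())
    return np.array(o)
def fit():
    best=None
    for s4 in(1,-1):
      for s6 in(1,-1):
        for rz in range(4):
          r0=(Ro.from_euler('y',90,degrees=True)*Ro.from_euler('z',90*rz,degrees=True)).as_rotvec()
          f=lambda v:res(np.r_[v[:11],s4,v[11:14],s6])
          s=least_squares(f,np.r_[0,0,.3,.0,.3,.3,0,.1,0,0,-.16,r0],x_scale=.1)
          if best is None or s.cost<best[0]: best=(s.cost,np.r_[s.x[:11],s4,s.x[11:14],s6])
    return best
if __name__=="__main__":
    c,p=fit(); np.set_printoptions(precision=4,suppress=True); print(c,p); r_=res(p).reshape(-1,12); print(abs(r_).max(1)); np.save("kin.npy",p)
E
python3 kin.py
```

```text
1.801327995850465e-08 [  0.0001  44.7201   0.1606   0.       0.5649   0.4218  -0.       0.1242
  -0.1598  -0.0001 -44.7201  -1.       2.4184  -2.4184   2.4184  -1.    ]
[0.     0.     0.     0.0001 0.0001 0.    ]
```

```bash
cat > plan.py <<'E'
from kin import *
p=np.load("kin.npy"); p[1]=p[10]=0
np.set_printoptions(precision=1,suppress=True)
def Rt(th,ph,ro):
    return (Ro.from_euler('ZY',[ph,-th],degrees=True)*Ro.from_matrix(np.array([[-1,0,0],[0,1,0],[0,0,-1.]]))*Ro.from_euler('z',ro,degrees=True)).as_matrix()
def ik(g,R,seeds):
    t=np.array(g)-.164*R[:,2]; out=[]
    for s in seeds:
        f=lambda q:(lambda a:np.r_[(a[1]-t)*5,(a[0]-R).ravel()])(fk(q,p))
        S=least_squares(f,np.clip(s,LO+1,HI-1),bounds=(LO,HI),x_scale=30,max_nfev=60)
        if S.cost<1e-6: out.append(S.x)
    return max(out,key=lambda q:np.minimum(q-LO,HI-q).min()) if out else None
SE=[[20,30,-40,0,-40,-100],[20,30,-40,0,-40,80],[20,30,-30,60,-40,-150],[20,30,-30,-60,-40,-60],[40,30,-40,-90,-30,0],[40,30,-40,100,-30,150],[-20,30,-40,-150,-40,0]]
if __name__=="__main__":
    assert np.allclose(Rt(40,0,0)[:,2],[.643,0,-.766],atol=1e-3)
    T=dict(c1=[.626,.176,.07],c2=[.608,.005,.07],c3=[.604,-.156,.07],board=[.453,.315,.09],tub=[.436,-.325,.08])
    for th in(30,40):
      for ph in(-30,0,30):
        for ro in(0,180):
          print(th,ph,ro,{k:(None if (q:=ik(g,Rt(th,ph,ro),SE)) is None else q) for k,g in T.items()})
E
time python3 plan.py
```

```text
30 -30 0 {'c1': array([ 28.4,  27.8, -41.9,  82.6, -25.4, 133.5]), 'c2': None, 'c3': None, 'board': array([ 59.4,  22.8, -45.5,  57.8, -36.2, 128.7]), 'tub': None}
30 -30 180 {'c1': array([ 28.4,  27.8, -41.9,  82.6, -25.4, -46.5]), 'c2': None, 'c3': None, 'board': array([ 59.4,  22.8, -45.5,  57.8, -36.2, -51.3]), 'tub': None}
30 0 0 {'c1': None, 'c2': None, 'c3': None, 'board': array([ 37.9,  17.6, -55.3, 111.7, -19.3, 123.2]), 'tub': array([-31.5,  19.1, -24.9, -38.6, -24.7, -26.1])}
30 0 180 {'c1': None, 'c2': None, 'c3': None, 'board': array([ 37.9,  17.6, -55.3, 111.7, -19.3, -56.8]), 'tub': array([-31.5,  19.1, -24.9, -38.6, -24.7, 153.9])}
30 30 0 {'c1': None, 'c2': array([  8.1,  23.9, -20.7, -32.6, -20.2, -39.8]), 'c3': array([-11.7,  26.7, -13. , -37.9, -32.8, -19.1]), 'board': None, 'tub': array([-37.9,  23.9, -15.5, -40.1, -46. ,   5.2])}
30 30 180 {'c1': None, 'c2': array([  8.1,  23.9, -20.7, -32.6, -20.2, 140.2]), 'c3': array([-11.7,  26.7, -13. , -37.9, -32.8, 160.9]), 'board': None, 'tub': array([ -37.9,   23.9,  -15.5,  -40.1,  -46. , -174.8])}
40 -30 0 {'c1': arra
[... 273 characters left out ...]
  71.6, -42.7, -65.8]), 'tub': None}
40 0 0 {'c1': None, 'c2': None, 'c3': None, 'board': None, 'tub': array([-41.7,  19.9, -23.3, -61.7, -29.1,   2.6])}
40 0 180 {'c1': None, 'c2': None, 'c3': None, 'board': None, 'tub': array([ -41.7,   19.9,  -23.3,  -61.7,  -29.1, -177.4])}
40 30 0 {'c1': None, 'c2': array([ -0.8,  24. , -18.3, -59.5, -22.5,  -8. ]), 'c3': array([-19.3,  27.4, -12.1, -56.4, -35.8,   2.3]), 'board': None, 'tub': array([-45.3,  26. , -13.9, -52.2, -51.9,  19.5])}
40 30 180 {'c1': None, 'c2': array([ -0.8,  24. , -18.3, -59.5, -22.5, 172. ]), 'c3': None, 'board': None, 'tub': array([ -45.3,   26. ,  -13.9,  -52.2,  -51.9, -160.5])}
real	0m23.123s
user	0m23.083s
sys	0m0.214s
```

```bash
cat > scan.py <<'E'
from plan import *
T=dict(c1=[.626,.176,.06],c2=[.608,.005,.06],c3=[.604,-.156,.06],board=[.453,.315,.078],tub=[.436,-.325,.064])
S=[[0,27,-15,-40,-30,-20],[30,27,-30,-40,-30,-60],[20,30,-30,60,-40,-150]]
for th in(20,25,30,35):
  for ph in(0,15,30,45,60):
    print(th,ph,{k:(None if (q:=ik(g,Rt(th,ph,0),S)) is None else q.round().astype(int).tolist()) for k,g in T.items()})
E
python3 scan.py
```

```text
20 0 {'c1': [27, 27, -40, 59, -10, -174], 'c2': None, 'c3': [0, 26, -27, 1, -17, -91], 'board': None, 'tub': [-25, 21, -27, -20, -25, -47]}
20 15 {'c1': [31, 28, -33, 28, -11, -132], 'c2': [16, 25, -29, 1, -16, -92], 'c3': [-3, 27, -20, -14, -25, -60], 'board': None, 'tub': [-29, 23, -22, -26, -33, -26]}
20 30 {'c1': [30, 28, -23, 0, -19, -90], 'c2': [12, 26, -22, -15, -24, -60], 'c3': [-6, 28, -14, -22, -33, -37], 'board': None, 'tub': [-31, 24, -18, -27, -40, -9]}
20 45 {'c1': [27, 29, -16, -14, -27, -60], 'c2': [9, 27, -16, -22, -32, -37], 'c3': [-8, 30, -10, -25, -41, -19], 'board': [53, 19, -41, 14, -10, -111], 'tub': [-32, 26, -15, -27, -47, 5]}
20 60 {'c1': [24, 30, -11, -21, -35, -38], 'c2': [7, 29, -12, -25, -40, -18], 'c3': [-10, 31, -6, -25, -48, -4], 'board': [49, 20, -31, -10, -20, -70], 'tub': [-32, 28, -12, -25, -53, 18]}
25 0 {'c1': None, 'c2': None, 'c3': None, 'board': None, 'tub': [-28, 21, -26, -30, -23, -36]}
25 15 {'c1': None, 'c2': None, 'c3': [-5, 26, -20, -22, -22, -51], 'board': None, 'tub': [-32, 23, -21, -34, -33, -16]}
25 30 {'c1': [30, 27, -26, 0, -11, -
[... 1192 characters left out ...]
 0 {'c1': None, 'c2': None, 'c3': None, 'board': None, 'tub': [-37, 21, -24, -53, -26, -8]}
35 15 {'c1': None, 'c2': None, 'c3': [-11, 26, -18, -46, -20, -24], 'board': None, 'tub': [-41, 23, -19, -51, -37, 5]}
35 30 {'c1': None, 'c2': [4, 25, -19, -47, -20, -22], 'c3': [-16, 28, -13, -48, -33, -7], 'board': None, 'tub': [-42, 26, -15, -48, -48, 15]}
35 45 {'c1': [20, 28, -15, -44, -21, -27], 'c2': [-1, 27, -14, -49, -33, -6], 'c3': [-18, 30, -8, -47, -45, 5], 'board': None, 'tub': [-42, 29, -10, -43, -57, 23]}
35 60 {'c1': [15, 30, -9, -47, -34, -9], 'c2': [-3, 29, -9, -47, -44, 6], 'c3': [-19, 33, -2, -43, -55, 14], 'board': [41, 19, -27, -46, -15, -29], 'tub': [-41, 32, -6, -38, -65, 31]}
```

```bash
cat > sim.py <<'E'
from plan import *
def row(q,inc,w,damp=0.):
    R,t=fk(q,p); inc=np.array(inc)
    tt=t+R@(inc[:3]*.02); RR=R@Ro.from_rotvec([0,0,inc[3]*.08]).as_matrix()
    def f(x):
        A,b=fk(x,p); return np.r_[(b-tt)*w,Ro.from_matrix(A@RR.T).as_rotvec(),np.radians(x-q)*damp]
    s=least_squares(f,np.clip(q,LO+1e-6,HI-1e-6),bounds=(LO,HI),x_scale=30,max_nfev=40)
    return s.x
def run(q,rows,w,damp=0.):
    for i in rows: q=row(q,i,w,damp)
    return q
def desc(q):
    R,t=fk(q,p); z=R[:,2]
    return "tcp %s z %s tilt %.1f head %.0f yrow %.3f q %s"%(t.round(3),z.round(3),np.degrees(np.arccos(-z[2])),np.degrees(np.arctan2(z[1],z[0])),R[2,1],q.round(1))
if __name__=="__main__":
    q0=np.array(D[1][0]); print("true",desc(np.array(D[2][0]))); print("true3",desc(np.array(D[3][0])))
    for w in(1,3,10):
      for d in (0,.1):
        q=run(q0,[[-1,0,-.5,0]]*10,w,d); print(w,d,desc(q))
        q=run(q,[[-1,0,-1,0]]*10+[[-1,0,0,0]]*10+[[-1,0,-.5,0]]*10,w,d); print("    ",desc(q))
E
time python3 sim.py
```

```text
true tcp [ 0.8 -0.   0.6] z [ 0.2 -0.  -1. ] tilt 9.9 head -4 yrow -0.012 q [  11.3   51.3   80.6    2.8 -109.8 -100.1]
true3 tcp [0.8 0.  0.7] z [ 0.6 -0.  -0.8] tilt 34.2 head -4 yrow -0.037 q [  13.7   44.4   80.6    9.7  -93.2 -100.2]
1 0 tcp [ 0.8 -0.   0.6] z [ 0.1 -0.  -1. ] tilt 3.8 head -5 yrow -0.006 q [  11.    52.3   80.7    1.2 -114.7 -100.4]
     tcp [0.9 0.  0.6] z [ 0.1 -0.  -1. ] tilt 8.1 head -7 yrow -0.017 q [  11.2   53.5   80.7    2.7 -109.4 -100.1]
1 0.1 tcp [ 0.8 -0.   0.6] z [ 0.1 -0.  -1. ] tilt 3.7 head -5 yrow -0.006 q [  11.    52.3   80.7    1.2 -114.8 -100.5]
     tcp [0.9 0.  0.6] z [ 0.1 -0.  -1. ] tilt 8.0 head -7 yrow -0.017 q [  11.2   53.5   80.7    2.6 -109.6 -100.2]
3 0 tcp [ 0.8 -0.   0.6] z [ 0.2 -0.  -1. ] tilt 14.2 head -8 yrow -0.032 q [  11.4   51.5   80.7    4.8 -105.7  -99.6]
     tcp [0.8 0.  0.8] z [ 0.8 -0.1 -0.6] tilt 50.9 head -8 yrow -0.103 q [  16.    41.5   80.7   18.3  -81.2 -100.7]
3 0.1 tcp [ 0.8 -0.   0.6] z [ 0.2 -0.  -1. ] tilt 14.1 head -7 yrow -0.032 q [  11.4   51.5   80.7    4.7 -105.8  -99.6]
     tcp [0.8 0.  0.8] z [ 0.8 -0.1 -0.6] tilt 50.6 head -7 yrow -0.100 q [  15.9   41.5   80.7   18.   -81.4 -100.6]
10 0 tcp [0.9 0.  0.7] z [ 0.9 -0.1 -0.5] tilt 59.3 head -8 yrow -0.116 q [  12.8   49.6   80.7   19.4  -64.7 -101.7]
     tcp [0.5 0.1 1.2] z [ 0.8 -0.1  0.6] tilt 127.4 head -6 yrow -0.125 q [  25.7   21.8   68.4   80.1  -25.1 -139.4]
10 0.1 tcp [0.9 0.  0.7] z [ 0.9 -0.1 -0.5] tilt 59.1 head -8 yrow -0.114 q [  12.7   49.6   80.7   19.2  -64.9 -101.6]
     tcp [0.5 0.1 1.2] z [ 0.8 -0.1  0.6] tilt 127.3 head -6 yrow -0.126 q [  25.5   21.6   68.1   79.7  -24.8 -139.3]
real	0m9.649s
user	0m9.872s
sys	0m0.246s
```

```bash
cat > scan2.py <<'E'
from sim import *
yaw=np.radians(-3.3); c0=np.array([.637,.012,.271]); B=Ro.from_euler('z',yaw).as_matrix(); hb=np.array([.065,.31,.011])
def bd(P):
    d=np.abs((P-c0)@B)-hb; return np.linalg.norm(np.maximum(d,0),axis=1)
def links(q):
    R,t=fk(q,p); a=np.radians(q); rv=Ro.from_rotvec; x,y,z=E3
    A=rv(a[0]*z)*rv(a[1]*y); el=np.array([0,0,.1606])+A.apply([0,0,.5649]); A=A*rv(-a[2]*y); w=el+A.apply([.4218,0,0])
    A=A*rv(-a[3]*x)*rv(-a[4]*y); v=w+A.apply([0,-.1598,0])
    L=lambda a,b:a+np.linspace(0,1,15)[:,None]*(b-a)
    body=np.array([t+R@[i*.0375,j*.095,k] for i in(-1,0,1) for j in np.linspace(-1,1,7) for k in np.linspace(0,.113,6)])
    return [bd(P).min()*1000 for P in(L(el,w),L(w,v),L(v,t),body)]
if __name__=="__main__":
    T=dict(c1=[.626,.176,.058],c2=[.608,.005,.058],c3=[.604,-.156,.058],board=[.49,.28,.078],bfar=[.49,.28,.15],tub=[.436,-.325,.064],tubhi=[.436,-.325,.15])
    S=[[0,27,-15,-40,-30,-20],[30,27,-30,-40,-30,-60]]
    for th in(20,25,30,35):
      for ph in(40,50,60):
        print(th,ph)
        for k,g in T.items():
            q=ik(g,Rt(th,ph,0),S)
            print("   ",k,None if q is None else (q.round().astype(int).tolist(),np.round(links(q)).astype(int).tolist() if k[0]=='c' else ''))
E
python3 scan2.py
```

```text
20 40
    c1 ([28, 29, -18, -10, -24, -69], [112, 54, 9, 35])
    c2 ([10, 27, -18, -20, -29, -44], [92, 59, 17, 35])
    c3 ([-8, 29, -11, -24, -38, -25], [97, 56, 12, 35])
    board ([47, 20, -39, 12, -12, -108], '')
    bfar ([47, 14, -32, 6, -25, -103], '')
    tub ([-32, 26, -16, -27, -45, 0], '')
    tubhi ([-31, 19, -13, -24, -54, -6], '')
20 50
    c1 ([26, 29, -14, -17, -29, -52], [101, 49, 0, 35])
    c2 ([8, 28, -15, -24, -35, -30], [95, 52, 8, 35])
    c3 ([-9, 30, -9, -25, -43, -14], [100, 50, 3, 35])
    board ([45, 20, -32, -5, -18, -81], '')
    bfar ([45, 14, -28, -3, -28, -83], '')
    tub ([-32, 27, -14, -26, -49, 9], '')
    tubhi ([-32, 20, -10, -23, -59, 4], '')
20 60
    c1 ([24, 30, -11, -21, -34, -38], [96, 47, 0, 35])
    c2 ([7, 29, -12, -25, -40, -18], [99, 48, 0, 35])
    c3 ([-10, 32, -6, -26, -48, -4], [101, 47, 0, 35])
    board ([43, 21, -27, -15, -24, -60], '')
    bfar ([43, 15, -24, -11, -33, -65], '')
    tub ([-32, 28, -12, -25, -53, 18], '')
    tubhi ([-32, 22, -8, -23, -62, 13], '')
25 40
    c1 ([27, 28, -19, -17, -19, -62], [114, 58, 23, 38]
[... 2228 characters left out ...]
 '')
35 50
    c1 ([18, 28, -13, -46, -25, -20], [101, 55, 37, 46])
    c2 ([-2, 28, -13, -49, -37, -1], [104, 56, 44, 46])
    c3 ([-18, 32, -6, -46, -48, 8], [103, 48, 39, 46])
    board ([39, 19, -29, -39, -10, -43], '')
    bfar ([43, 12, -32, -19, -12, -66], '')
    tub ([-42, 30, -9, -42, -60, 26], '')
    tubhi ([-41, 24, -6, -39, -67, 18], '')
35 60
    c1 ([15, 30, -9, -47, -34, -9], [103, 32, 18, 46])
    c2 ([-3, 30, -10, -47, -44, 6], [103, 37, 26, 46])
    c3 ([-19, 34, -2, -43, -55, 15], [101, 31, 21, 46])
    board ([33, 20, -24, -48, -21, -22], '')
    bfar ([37, 13, -24, -34, -24, -39], '')
    tub ([-41, 32, -6, -38, -65, 31], '')
    tubhi ([-40, 26, -3, -36, -73, 25], '')
```

```bash
cat > sim2.py <<'E'
from sim import *
np.set_printoptions(precision=3,suppress=True)
q0=np.array(D[5][0])
def world(q,v,turn,n,w=2.3,verbose=0):
    U=[]
    for i in range(n):
        R,t=fk(q,p); u=R.T@(np.array(v)/.02); u=u/max(1,abs(u).max()); U.append(u)
        q=row(q,np.r_[u,turn],w,.02)
    return q,U
if __name__=="__main__":
    for az in(75,90,105):
      q=q0
      q,_=world(q,[-.01,.01,.03],1,5); 
      tgt=np.array([.62*np.cos(np.radians(az)),.62*np.sin(np.radians(az)),.68]); n=0
      while n<40:
        R,t=fk(q,p); d=tgt-t
        if np.linalg.norm(d)<.02: break
        # keep radius >.4: steer tangentially
        q,_=world(q,d/np.linalg.norm(d)*.03,1 if n<14 else 0,1); n+=1
      print(az,n,desc(q))
      a=np.radians(az)
      for k in range(4):
        q,_=world(q,[.02*np.cos(a),.02*np.sin(a),.008],0,10); print("    ",desc(q))
E
python3 sim2.py
```

```text
75 40 tcp [0.244 0.545 0.667] z [-0.053  0.406 -0.912] tilt 24.2 head 97 yrow 0.396 q [  79.8   11.6   23.4   -7.3  -78.7 -177.5]
     tcp [0.295 0.712 0.728] z [-0.048  0.416 -0.908] tilt 24.8 head 97 yrow 0.410 q [  78.1   40.9   80.7   -8.  -106.  -177.5]
     tcp [0.292 0.772 0.688] z [ 0.001  0.508 -0.861] tilt 30.5 head 90 yrow 0.506 q [  79.6   45.    80.7   -5.2  -95.5 -177.5]
     tcp [0.289 0.824 0.653] z [ 0.049  0.6   -0.798] tilt 37.0 head 85 yrow 0.602 q [  80.8   48.6   80.7   -2.8  -85.2 -177.5]
     tcp [0.288 0.868 0.623] z [ 0.094  0.688 -0.72 ] tilt 44.0 head 82 yrow 0.694 q [  81.6   51.8   80.7   -0.4  -74.9 -177.5]
90 40 tcp [0.236 0.448 0.642] z [-0.092  0.441 -0.893] tilt 26.8 head 102 yrow 0.416 q [  77.6    1.5    9.4  -11.1  -73.5 -177.5]
     tcp [0.258 0.63  0.71 ] z [-0.116  0.447 -0.887] tilt 27.5 head 105 yrow 0.432 q [  78.9   22.5   45.9  -11.6  -88.3 -177.5]
     tcp [0.251 0.752 0.718] z [-0.092  0.498 -0.863] tilt 30.4 head 101 yrow 0.494 q [  81.5   41.8   80.7   -9.6  -99.7 -177.5]
     tcp [0.216 0.817 0.682] z [-0.054  0.589 -0.806] tilt 36.2 head 95 yrow 0.588 q [  85.1   45.7   80.7   -6.   -89.1 -177.5]
     tcp [0.185 0.871 0.65 ] z [-0.024  0.679 -0.733] tilt 42.8 head 92 yrow 0.680 q [  88.    49.3   80.7   -2.8  -78.6 -177.5]
105 40 tcp [0.228 0.331 0.623] z [-0.103  0.469 -0.877] tilt 28.7 head 102 yrow 0.426 q [  73.7   -9.6   -2.3  -14.   -72.1 -177.5]
     tcp [0.225 0.513 0.69 ] z [-0.163  0.482 -0.861] tilt 30.6 head 109 yrow 0.455 q [  79.     7.6   23.6  -14.9  -79.2 -177.5]
     tcp [0.21  0.691 0.749] z [-0.19   0.493 -0.849] tilt 31.9 head 111 yrow 0.495 q [  83.    30.    64.2  -14.4  -95.3 -177.5]
     tcp [0.152 0.785 0.73 ] z [-0.162  0.567 -0.807] tilt 36.2 head 106 yrow 0.580 q [  88.8   41.4   80.7  -10.   -94.3 -177.5]
     tcp [0.088 0.847 0.695] z [-0.143  0.657 -0.74 ] tilt 42.2 head 102 yrow 0.670 q [  94.    45.5   80.7   -5.6  -83.3 -177.5]
```

```bash
cat > s3.py <<'E'
from sim2 import *
for turn in(0,1):
  for v in([-.004,.02,.012],[-.012,.016,.012],[.01,.016,.012],[0,.02,0]):
    q=q0; print(turn,v)
    for k in range(4):
        q,_=world(q,v,turn,5); print("  ",desc(q))
E
python3 s3.py
```

```text
0 [-0.004, 0.02, 0.012]
   tcp [0.407 0.258 0.454] z [ 0.571 -0.024 -0.821] tilt 34.9 head -2 yrow -0.045 q [  52.8    0.7  -37.4   46.6  -40.3 -174.2]
   tcp [0.387 0.358 0.514] z [ 0.571 -0.024 -0.82 ] tilt 34.9 head -2 yrow -0.045 q [  63.5    4.4  -23.8   40.4  -53.6 -173.7]
   tcp [0.367 0.458 0.574] z [ 0.571 -0.024 -0.82 ] tilt 34.9 head -2 yrow -0.045 q [  70.8   10.4   -7.8   37.   -65.6 -172.6]
   tcp [0.347 0.558 0.634] z [ 0.572 -0.024 -0.82 ] tilt 34.9 head -2 yrow -0.045 q [  75.9   18.7   11.8   35.   -77.7 -169.9]
0 [-0.012, 0.016, 0.012]
   tcp [0.367 0.238 0.454] z [ 0.571 -0.024 -0.821] tilt 34.9 head -2 yrow -0.045 q [  56.    -3.9  -41.9   46.4  -42.2 -176.5]
   tcp [0.312 0.315 0.519] z [ 0.56  -0.023 -0.828] tilt 34.1 head -2 yrow -0.051 q [  70.8   -4.2  -31.2   38.9  -58.6 -177.5]
   tcp [0.261 0.393 0.586] z [ 0.545 -0.021 -0.838] tilt 33.0 head -2 yrow -0.063 q [  81.3   -1.   -17.8   34.6  -72.5 -177.5]
   tcp [0.208 0.473 0.651] z [ 0.537 -0.021 -0.843] tilt 32.5 head -2 yrow -0.072 q [  89.2    4.8   -2.4   32.7  -84.6 -177.5]
0 [0.01, 0.016, 0.012]
   t
[... 2449 characters left out ...]
0.364 q [  39.6   25.2   31.3    7.7  -74.2 -177.5]
   tcp [0.742 0.334 0.684] z [ 0.343  0.173 -0.923] tilt 22.6 head 27 yrow 0.378 q [  36.1   46.2   80.7    3.7 -102.1 -177.5]
1 [0, 0.02, 0]
   tcp [0.45  0.237 0.433] z [ 0.462  0.012 -0.887] tilt 27.6 head 2 yrow 0.142 q [  48.1    4.8  -31.5   32.5  -38.7 -177.5]
   tcp [0.497 0.302 0.461] z [ 0.327  0.098 -0.94 ] tilt 20.0 head 17 yrow 0.252 q [  49.1   11.9  -11.9   13.9  -50.  -177.5]
   tcp [0.553 0.354 0.469] z [ 0.192  0.219 -0.957] tilt 16.9 head 49 yrow 0.291 q [  46.6   19.9    6.    -0.7  -59.2 -177.5]
   tcp [0.604 0.391 0.452] z [ 0.078  0.355 -0.932] tilt 21.3 head 78 yrow 0.296 q [  43.4   27.1   19.   -13.   -64.6 -177.5]
```

```bash
cat > s4.py <<'E'
from sim2 import *
print("A")
q=q0
q,_=world(q,[-.004,.02,.012],1,20); print("  ",desc(q))
for k in range(3):
    a=np.radians(45); q,_=world(q,[.02*np.cos(a),.02*np.sin(a),.008],0,8); print("  ",desc(q))
print("B")
q,_=world(q0,[-.006,.02,.014],0,22); print("  ",desc(q))
for k in range(5):
    a=np.radians(80); q,_=world(q,[.02*np.cos(a),.02*np.sin(a),.008],0,8); print("  ",desc(q))
print("C")
q,_=world(q0,[-.004,.02,.012],0,10)
q,_=world(q,[-.004,.02,.012],1,10); print("  ",desc(q))
for k in range(4):
    a=np.radians(60); q,_=world(q,[.02*np.cos(a),.02*np.sin(a),.008],0,8); print("  ",desc(q))
E
python3 s4.py
```

```text
A
   tcp [0.572 0.377 0.716] z [ 0.21   0.222 -0.952] tilt 17.8 head 47 yrow 0.305 q [  46.9   24.9   47.4    0.1  -94.7 -177.5]
   tcp [0.631 0.449 0.721] z [ 0.252  0.243 -0.937] tilt 20.5 head 44 yrow 0.349 q [  47.6   42.7   80.7    1.3 -107.5 -177.5]
   tcp [0.653 0.492 0.69 ] z [ 0.325  0.282 -0.902] tilt 25.5 head 41 yrow 0.425 q [  48.8   45.9   80.7    3.4  -99.4 -177.5]
   tcp [0.672 0.529 0.661] z [ 0.397  0.324 -0.858] tilt 30.9 head 39 yrow 0.503 q [  49.7   48.8   80.7    5.4  -91.4 -177.5]
B
   tcp [0.295 0.598 0.702] z [ 0.572 -0.024 -0.82 ] tilt 34.9 head -2 yrow -0.045 q [  81.4   22.1   26.1   34.7  -89.7 -168.2]
   tcp [0.309 0.715 0.728] z [ 0.593  0.    -0.805] tilt 36.4 head 0 yrow -0.026 q [  81.4   48.2   77.2   38.1 -108.2 -153. ]
   tcp [0.302 0.762 0.696] z [ 0.645  0.069 -0.761] tilt 40.5 head 6 yrow 0.026 q [  82.6   51.1   76.6   40.  -101.  -155.6]
   tcp [0.296 0.803 0.667] z [ 0.691  0.144 -0.709] tilt 44.9 head 12 yrow 0.079 q [  83.4   53.5   75.8   42.1  -93.6 -158. ]
   tcp [0.291 0.839 0.643] z [ 0.728  0.222 -0.649] tilt 49.5 head 17 yrow 0.131 q [  83.9   55.7   75.    44.6  -86.2 -160.4]
   tcp [0.288 0.87  0.623] z [ 0.755  0.3   -0.583] tilt 54.3 head 22 yrow 0.181 q [  84.2   57.6   74.2   47.3  -78.8 -162.9]
C
   tcp [0.451 0.534 0.708] z [ 0.416  0.02  -0.909] tilt 24.6 head 3 yrow 0.190 q [  66.    26.4   39.7   21.8  -91.5 -177.5]
   tcp [0.491 0.617 0.715] z [ 0.453  0.05  -0.89 ] tilt 27.1 head 6 yrow 0.229 q [  65.8   47.7   80.7   24.2 -106.9 -169.3]
   tcp [0.504 0.659 0.684] z [ 0.515  0.105 -0.851] tilt 31.7 head 12 yrow 0.300 q [  66.4   50.7   80.7   25.8  -99.3 -170.7]
   tcp [0.515 0.695 0.656] z [ 0.574  0.165 -0.802] tilt 36.6 head 16 yrow 0.372 q [  66.8   53.2   80.1   27.5  -91.5 -172.2]
   tcp [0.525 0.727 0.633] z [ 0.627  0.226 -0.745] tilt 41.8 head 20 yrow 0.441 q [  67.    55.3   79.3   29.5  -83.7 -173.9]
```

```bash
cat > s5.py <<'E'
from sim2 import *
for v,n in (([-.006,.018,.012],20),([-.004,.02,.006],18)):
  qa,_=world(q0,v,1,n); print(v,n,desc(qa))
  for up in(.0,.015):
   for az in(45,60):
    q=qa; a=np.radians(az); print("  push",up,az)
    for k in range(3):
      q,_=world(q,[.02*np.cos(a),.02*np.sin(a),up],-.3,10); print("    ",desc(q))
E
python3 s5.py
```

```text
[-0.006, 0.018, 0.012] 20 tcp [0.538 0.323 0.712] z [ 0.197  0.242 -0.95 ] tilt 18.2 head 51 yrow 0.312 q [  45.4   17.2   35.8   -1.7  -90.4 -177.5]
  push 0.0 45
     tcp [0.658 0.451 0.69 ] z [ 0.215  0.252 -0.944] tilt 19.3 head 50 yrow 0.323 q [  45.8   44.7   80.7   -1.3 -106.7 -164.5]
     tcp [0.703 0.526 0.603] z [ 0.292  0.294 -0.91 ] tilt 24.5 head 45 yrow 0.358 q [  47.4   51.8   80.7    0.9  -94.4 -151.8]
     tcp [0.737 0.587 0.524] z [ 0.373  0.341 -0.863] tilt 30.4 head 42 yrow 0.349 q [  48.7   58.    80.7    3.2  -82.5 -139.5]
  push 0.0 60
     tcp [0.624 0.486 0.697] z [ 0.208  0.249 -0.946] tilt 19.0 head 50 yrow 0.318 q [  49.5   44.3   80.7   -0.2 -107.4 -167.7]
     tcp [0.64  0.59  0.614] z [ 0.278  0.295 -0.914] tilt 23.9 head 47 yrow 0.355 q [  53.6   51.3   80.7    2.8  -95.6 -157.3]
     tcp [0.648 0.673 0.536] z [ 0.35   0.349 -0.869] tilt 29.6 head 45 yrow 0.355 q [  56.7   57.6   80.7    5.8  -84.  -146.8]
  push 0.015 45
     tcp [0.602 0.409 0.769] z [ 0.246  0.267 -0.932] tilt 21.3 head 47 yrow 0.352 q [  46.8   38.5   80.7   -0.2 -110.8 -165.2]
   
[... 1714 characters left out ...]
6.9   44.6   80.7   -4.2 -107.7 -166.4]
     tcp [0.644 0.504 0.686] z [ 0.269  0.34  -0.901] tilt 25.7 head 52 yrow 0.396 q [  49.2   45.4   80.7   -1.1  -99.6 -154. ]
     tcp [0.645 0.537 0.69 ] z [ 0.381  0.408 -0.83 ] tilt 33.9 head 47 yrow 0.416 q [  51.1   46.4   80.7    2.3  -90.4 -141.6]
  push 0.015 60
     tcp [0.617 0.499 0.689] z [ 0.157  0.274 -0.949] tilt 18.4 head 60 yrow 0.316 q [  50.1   44.3   80.7   -3.3 -108.2 -169.1]
     tcp [0.591 0.553 0.694] z [ 0.25   0.338 -0.907] tilt 24.9 head 54 yrow 0.389 q [  54.6   45.    80.7    0.4 -100.8 -158.6]
     tcp [0.57  0.601 0.698] z [ 0.342  0.409 -0.846] tilt 32.2 head 50 yrow 0.414 q [  58.3   46.    80.7    4.4  -92.8 -147.7]
```

Request:
jog_arm(
  increments=[
    [-0.05, 1, -0.4, 1],
    [-0.05, 1, -0.4, 1],
    [-0.05, 1, -0.4, 1],
    [-0.05, 1, -0.4, 1],
    [-0.05, 1, -0.4, 1],
    [-0.05, 1, -0.4, 1],
    [-0.05, 1, -0.4, 1],
    [-0.05, 1, -0.4, 1],
    [-0.05, 1, -0.4, 1],
  ],
)

```text
time_s: 16.05
tcp_pos: [0.5118, 0.2646, 0.5566]
ee_rot: [[-0.759, 0.478, 0.443], [0.554, 0.831, 0.053], [-0.343, 0.286, -0.895]]
wrist_force: [0.6, -0.2, -0.1]
gripper_width: 1.002
gripper_force: 0.0
```

```bash
cat > now.py <<'E'
from h import *
from sim2 import *
import sys
def now(v=(.0141,.0141,.015)):
    s=sense(); q=s["joints"]; R=s["ee_rot"]
    print(s["time_s"],desc(q),"| units",(R.T@(np.array(v)/.02)).round(2)); return q
if __name__=="__main__":
    now([float(a) for a in sys.argv[1:4]] if len(sys.argv)>3 else (.0141,.0141,.015))
E
python3 now.py -.004 .02 .006; python3 -c "
from sim2 import *
print(desc(world(q0,[-.004,.02,.006],1,9)[0]))"
```

```text
16.05 tcp [0.512 0.265 0.557] z [ 0.443  0.053 -0.895] tilt 26.5 head 7 yrow 0.286 q [  46.1    8.2   -6.2   19.9  -56.2 -177.4] | units [ 0.6   0.82 -0.3 ]
tcp [0.456 0.286 0.509] z [ 0.367  0.075 -0.927] tilt 22.0 head 12 yrow 0.235 q [  51.9    5.9  -14.    17.4  -54.3 -177.5]
```

Request:
jog_arm(
  increments=[
    [0.6, 0.85, -0.2, 1],
    [0.6, 0.85, -0.2, 1],
    [0.6, 0.85, -0.2, 1],
    [0.6, 0.85, -0.2, 1],
    [0.6, 0.85, -0.2, 1],
    [0.6, 0.85, -0.2, 1],
    [0.6, 0.85, -0.2, 1],
    [0.6, 0.85, -0.2, 1],
    [0.6, 0.85, -0.2, 1],
    [0.6, 0.85, -0.2, 1],
  ],
)

```text
time_s: 17.05
tcp_pos: [0.692, 0.2533, 0.6586]
ee_rot: [[-0.582, 0.767, 0.269], [0.811, 0.521, 0.268], [0.066, 0.374, -0.925]]
wrist_force: [0.2, 0.8, 0.3]
gripper_width: 0.999
gripper_force: 0.0
```

```bash
python3 now.py .0141 .0141 .018
```

```text
17.05 tcp [0.692 0.253 0.659] z [ 0.269  0.268 -0.925] tilt 22.3 head 45 yrow 0.374 q [  31.7   28.6   46.6   -5.   -86.2 -177.4] | units [ 0.22  1.24 -0.45]
```

```bash
cat > s6.py <<'E'
from now import *
q0=now()
for v in([.004,.02,.018],[.01,.02,.02],[.004,.02,.01]):
  for turn in(-.5,-.9):
    print(v,turn); q=q0
    for k in range(4):
        q,U=world(q,v,turn,8); print("   ",desc(q),U[0].round(2),U[-1].round(2))
E
python3 s6.py
```

```text
17.05 tcp [0.692 0.253 0.659] z [ 0.269  0.268 -0.925] tilt 22.3 head 45 yrow 0.374 q [  31.7   28.6   46.6   -5.   -86.2 -177.4] | units [ 0.21  1.19 -0.32]
[0.004, 0.02, 0.018] -0.5
    tcp [0.672 0.375 0.738] z [ 0.31   0.284 -0.907] tilt 24.9 head 42 yrow 0.413 q [  41.    41.4   80.7   -0.6 -104.4 -168.3] [ 0.75  1.   -0.51] [ 0.36  1.   -0.4 ]
    tcp [0.618 0.452 0.759] z [ 0.379  0.317 -0.87 ] tilt 29.6 head 40 yrow 0.422 q [  48.9   40.9   80.7    4.5 -100.5 -155.8] [ 0.32  1.   -0.39] [ 0.01  1.   -0.31]
    tcp [0.568 0.516 0.774] z [ 0.444  0.356 -0.822] tilt 34.7 head 39 yrow 0.362 q [  55.7   41.    80.7    9.6  -96.  -142.5] [-0.03  1.   -0.3 ] [-0.34  1.   -0.25]
    tcp [0.518 0.576 0.785] z [ 0.51   0.406 -0.758] tilt 40.7 head 39 yrow 0.233 q [  61.9   41.7   80.7   15.   -90.6 -129. ] [-0.38  1.   -0.24] [-0.77  1.   -0.18]
[0.004, 0.02, 0.018] -0.9
    tcp [0.674 0.371 0.737] z [ 0.307  0.283 -0.909] tilt 24.7 head 43 yrow 0.378 q [  40.7   41.4   80.7   -0.8 -104.6 -153.3] [ 0.75  1.   -0.51] [ 0.13  1.   -0.38]
    tcp [0.619 0.45  0.759] z [ 0.377  0.316 -0.87
[... 2515 characters left out ...]
  0.09]
[0.004, 0.02, 0.01] -0.9
    tcp [0.692 0.393 0.706] z [ 0.294  0.278 -0.914] tilt 23.9 head 43 yrow 0.369 q [  41.    43.8   80.7   -1.  -103.  -153.6] [ 0.73  0.86 -0.14] [ 0.2   1.   -0.11]
    tcp [0.649 0.491 0.703] z [ 0.355  0.308 -0.883] tilt 28.0 head 41 yrow 0.238 q [  49.    45.2   80.7    3.8  -97.7 -127. ] [ 0.12  1.   -0.11] [-0.41  1.   -0.07]
    tcp [0.601 0.582 0.694] z [ 0.421  0.351 -0.836] tilt 33.2 head 40 yrow -0.034 q [  56.3   47.2   80.7    8.9  -91.3 -100.1] [-0.49  1.   -0.06] [-0.93  0.65  0.01]
    tcp [0.559 0.654 0.684] z [ 0.478  0.398 -0.783] tilt 38.5 head 40 yrow -0.371 q [ 61.8  49.3  80.7  13.5 -85.2 -72.2] [-0.98  0.58  0.02] [-1.    0.03  0.08]
```

Request:
jog_arm(
  increments=[
    [0.8, 0.8, -0.2, 1],
    [0.8, 0.8, -0.2, 1],
    [0.8, 0.8, -0.2, 1],
    [0.8, 0.8, -0.2, 1],
    [0.8, 0.8, -0.2, 1],
  ],
)

```text
time_s: 17.55
tcp_pos: [0.7359, 0.2009, 0.6528]
ee_rot: [[-0.525, 0.812, 0.254], [0.827, 0.417, 0.377], [0.201, 0.408, -0.891]]
wrist_force: [-0.0, -0.4, -0.4]
gripper_width: 1.003
gripper_force: 0.0
```

```bash
sed -i 's/^for v in.*/for v in([.004,.02,.018],[.0,.02,.025]):/;s/(-.5,-.9)/(-.6,)/' s6.py; python3 s6.py
```

```text
17.55 tcp [0.736 0.201 0.653] z [ 0.254  0.377 -0.891] tilt 27.0 head 56 yrow 0.408 q [  24.8   32.    54.1  -13.7  -88.6 -177.4] | units [ 0.36  1.17 -0.22]
[0.004, 0.02, 0.018] -0.6
    tcp [0.708 0.328 0.731] z [ 0.3    0.392 -0.87 ] tilt 29.6 head 53 yrow 0.493 q [  35.2   40.9   80.7   -8.6 -101.2 -167.5] [ 0.9   0.95 -0.37] [ 0.44  1.   -0.28]
    tcp [0.654 0.413 0.757] z [ 0.365  0.418 -0.832] tilt 33.7 head 49 yrow 0.507 q [  43.7   40.1   80.7   -2.9  -96.9 -152. ] [ 0.38  1.   -0.27] [ 0.02  1.   -0.2 ]
    tcp [0.603 0.485 0.776] z [ 0.428  0.451 -0.783] tilt 38.4 head 47 yrow 0.417 q [  51.2   40.1   80.7    2.9  -92.2 -135.6] [-0.03  1.   -0.19] [-0.39  1.   -0.14]
    tcp [0.548 0.555 0.791] z [ 0.496  0.496 -0.713] tilt 44.5 head 45 yrow 0.227 q [  58.6   40.7   80.7    9.5  -86.3 -119.3] [-0.45  1.   -0.14] [-0.94  0.98 -0.06]
[0.0, 0.02, 0.025] -0.6
    tcp [0.674 0.322 0.767] z [ 0.305  0.394 -0.867] tilt 29.9 head 52 yrow 0.498 q [  36.5   38.    80.7   -8.  -103.5 -168.9] [ 1.    0.86 -0.68] [ 0.55  1.   -0.55]
    tcp [0.596 0.397 0.814] z [ 0.372  0.423 -0.826] tilt 34.3 head 49 yrow 0.514 q [  46.3   35.5   80.7   -1.4 -100.8 -154.1] [ 0.49  1.   -0.53] [ 0.09  1.   -0.42]
    tcp [0.527 0.456 0.847] z [ 0.434  0.459 -0.775] tilt 39.2 head 47 yrow 0.423 q [  55.1   34.3   80.7    5.4  -97.5 -138. ] [ 0.04  1.   -0.41] [-0.33  1.   -0.36]
    tcp [0.457 0.512 0.874] z [ 0.499  0.505 -0.705] tilt 45.2 head 45 yrow 0.233 q [  63.8   33.9   80.7   13.   -93.  -121.7] [-0.38  1.   -0.36] [-0.87  1.   -0.34]
```

Request:
jog_arm(
  increments=[
    [0.9, 0.95, -0.37, -0.6],
    [0.83, 0.95, -0.36, -0.6],
    [0.77, 1, -0.34, -0.6],
    [0.7, 1, -0.33, -0.6],
    [0.63, 1, -0.32, -0.6],
    [0.57, 1, -0.3, -0.6],
    [0.5, 1, -0.3, -0.6],
    [0.44, 1, -0.28, -0.6],
    [0.38, 1, -0.27, -0.6],
    [0.33, 1, -0.27, -0.6],
  ],
)

```text
time_s: 18.55
tcp_pos: [0.69, 0.3496, 0.7453]
ee_rot: [[-0.831, 0.452, 0.324], [0.554, 0.727, 0.406], [-0.052, 0.517, -0.855]]
wrist_force: [0.0, -0.3, 0.3]
gripper_width: 1.001
gripper_force: 0.0
```

Request:
jog_arm(
  increments=[
    [0.27, 1, -0.25, -0.6],
    [0.22, 1, -0.25, -0.6],
    [0.17, 1, -0.24, -0.6],
    [0.12, 1, -0.23, -0.6],
    [0.07, 1, -0.22, -0.6],
    [0.02, 1, -0.2, -0.6],
    [-0.03, 1, -0.2, -0.6],
    [-0.1, 1, -0.2, -0.6],
    [-0.15, 1, -0.2, -0.6],
    [-0.2, 1, -0.2, -0.6],
  ],
)

```text
time_s: 19.55
tcp_pos: [0.6218, 0.4437, 0.7796]
ee_rot: [[-0.915, -0.006, 0.403], [0.193, 0.872, 0.451], [-0.354, 0.49, -0.796]]
wrist_force: [0.5, 0.0, 1.0]
gripper_width: 0.997
gripper_force: 0.0
```

```bash
sed -i 's/^for v in.*/for v in([.004,.02,.018],[.02,.01,.018]):/;' s6.py; python3 s6.py
```

```text
19.55 tcp [0.622 0.444 0.78 ] z [ 0.403  0.451 -0.796] tilt 37.2 head 48 yrow 0.490 q [  47.5   39.1   80.7   -0.4  -94.4 -143.6] | units [-0.78  0.98  0.  ]
[0.004, 0.02, 0.018] -0.6
    tcp [0.571 0.515 0.795] z [ 0.467  0.487 -0.738] tilt 42.5 head 46 yrow 0.344 q [  55.    39.5   80.7    5.9  -89.  -127.2] [-0.24  1.   -0.14] [-0.64  1.   -0.09]
    tcp [0.517 0.584 0.806] z [ 0.533  0.535 -0.655] tilt 49.1 head 45 yrow 0.103 q [  62.1   40.6   80.7   12.9  -82.4 -110.9] [-0.72  1.   -0.08] [-1.    0.7   0.03]
    tcp [0.477 0.632 0.813] z [ 0.58   0.577 -0.575] tilt 54.9 head 45 yrow -0.202 q [ 66.9  41.9  80.7  18.4 -76.7 -93.2] [-1.    0.63  0.05] [-1.    0.24  0.12]
    tcp [0.444 0.67  0.818] z [ 0.615  0.614 -0.495] tilt 60.3 head 45 yrow -0.514 q [ 70.4  43.2  80.7  23.2 -71.3 -74.9] [-1.    0.19  0.13] [-1.   -0.15  0.21]
[0.02, 0.01, 0.018] -0.6
    tcp [0.65  0.445 0.775] z [ 0.483  0.488 -0.727] tilt 43.4 head 45 yrow 0.343 q [  46.2   40.3   80.7    0.6  -87.  -120.6] [-1.    0.77 -0.08] [-1.    0.33  0.04]
    tcp [0.673 0.446 0.773] z [ 0.549  0.515 -0.658] tilt 48.9 head 43 yrow 0.085 q [ 45.2  41.4  80.7   1.5 -80.4 -98.1] [-1.    0.28  0.05] [-1.   -0.07  0.14]
    tcp [0.694 0.448 0.773] z [ 0.614  0.537 -0.578] tilt 54.7 head 41 yrow -0.235 q [ 44.4  42.4  80.7   2.7 -73.6 -75.9] [-1.   -0.11  0.15] [-1.   -0.48  0.27]
    tcp [0.717 0.45  0.773] z [ 0.685  0.554 -0.473] tilt 61.8 head 39 yrow -0.565 q [ 43.6  43.7  80.7   4.5 -65.3 -54.1] [-1.   -0.54  0.3 ] [-0.9  -0.99  0.51]
```

Request:
jog_arm(
  increments=[
    [-0.24, 1, -0.14, -1],
    [-0.4, 1, -0.12, -1],
    [-0.6, 1, -0.1, -1],
    [-0.75, 1, -0.08, -1],
  ],
)

```text
time_s: 19.95
tcp_pos: [0.6013, 0.4771, 0.7868]
ee_rot: [[-0.846, -0.304, 0.438], [-0.07, 0.878, 0.474], [-0.529, 0.37, -0.764]]
wrist_force: [-0.9, -0.2, 0.2]
gripper_width: 0.995
gripper_force: 0.0
```

```bash
cat > s7.py <<'E'
from now import *
from scan2 import links
q=now(); s=sense(); R=s["ee_rot"]; z=R[:,2]
# roll to level
a=[np.linspace(-90,90,181)]; 
rho=min(np.linspace(-120,60,721),key=lambda d:abs((R@Ro.from_euler('z',d,degrees=True).as_matrix())[2,1])+ (0 if (R@Ro.from_euler('z',d,degrees=True).as_matrix())[2,0]<0 else 9))
print("roll deg",rho,"units",np.radians(rho)/.08)
R2=R@Ro.from_euler('z',rho,degrees=True).as_matrix(); np.save("R2.npy",R2); print(R2)
S=[[0,27,-15,-40,-30,-20],[30,27,-30,-40,-30,-60]]
T=dict(c1=[.626,.176,.058],c2=[.608,.005,.058],c3=[.604,-.156,.058],board=[.49,.275,.078],board2=[.5,.265,.078],bhi=[.49,.275,.12],tub=[.436,-.325,.064],tubhi=[.436,-.325,.15])
for k,g in T.items():
    qq=ik(g,R2,S); print(k,None if qq is None else (qq.round().astype(int).tolist(),np.round(links(qq)).astype(int).tolist()))
for k in("c1","c2","c3"): print(k,"pre grasp",np.array(T[k])-.15*z,"tcp",np.array(T[k])-.314*z)
E
python3 s7.py
```

```text
19.95 tcp [0.601 0.477 0.787] z [ 0.438  0.474 -0.764] tilt 40.2 head 47 yrow 0.370 q [  50.8   39.3   80.7    2.3  -91.2 -127.7] | units [-1.04  0.68  0.07]
roll deg -35.0 units -7.635815477475191
[[-0.519 -0.734  0.438]
 [-0.561  0.679  0.474]
 [-0.645 -0.    -0.764]]
c1 ([14, 28, -13, -58, -24, -8], [99, 62, 56, 53])
c2 ([-6, 28, -13, -58, -37, 8], [98, 58, 63, 53])
c3 ([-22, 32, -6, -53, -49, 14], [96, 50, 59, 53])
board ([33, 19, -26, -60, -11, -19], [215, 209, 174, 80])
board2 ([31, 19, -26, -60, -12, -17], [203, 197, 164, 70])
bhi None
tub ([-45, 31, -8, -47, -62, 29], [205, 205, 230, 168])
tubhi ([-44, 24, -5, -44, -69, 21], [255, 255, 219, 117])
c1 pre grasp [0.56  0.105 0.173] tcp [0.488 0.027 0.298]
c2 pre grasp [ 0.542 -0.066  0.173] tcp [ 0.47  -0.144  0.298]
c3 pre grasp [ 0.538 -0.227  0.173] tcp [ 0.466 -0.305  0.298]
```

```bash
cat > clr.py <<'E'
from scan2 import bd
from plan import *
R2=np.load("R2.npy"); hd=np.r_[R2[:2,2]/np.linalg.norm(R2[:2,2]),0]
C=dict(c1=[.626,.176],c2=[.608,.005],c3=[.604,-.156])
def cyl(P,c,r=.029,h=.106): 
    d=np.c_[np.linalg.norm(P[:,:2]-c,axis=1)-r,P[:,2]-h]; return np.where((d>0).any(1),np.linalg.norm(np.maximum(d,0),axis=1),d.max(1)).min()*1000
def pts(g):
    t=np.array(g)-.164*R2[:,2]
    body=np.array([t+R2@[i*.0375,j*.095,k] for i in np.linspace(-1,1,5) for j in np.linspace(-1,1,11) for k in np.linspace(0,.113,8)])
    fing=np.array([t+R2@[i*.0095,j,k] for i in(-1,1) for j in(-.0585,-.0435,.0435,.0585) for k in np.linspace(.113,.182,8)])
    link=np.array([t+R2@[.04*np.cos(a),.04*np.sin(a),-k] for a in np.arange(0,6.3,.4) for k in np.linspace(0,.124,8)])
    return body,fing,link
def clear(g,cans=C):
    b,f,l=pts(g); o={"plank":min(bd(P).min() for P in(b,f,l))*1000,"table":min(b[:,2].min(),f[:,2].min())*1000}
    for k,c in cans.items(): o[k]=min(cyl(b,c),cyl(f,c))
    o["dish"]=min(cyl(P,[.526,-.05],.042,.036) for P in(b,f)); o["funnel"]=min(cyl(P,[.70,.094],.036,.07) for P in(b,f))
    return {k:int(round(v)) for k,v in o.items()}
if __name__=="__main__":
    for k in("c1","c2"):
        for h,u in((0,0),(.03,0),(.03,.03),(.06,.03),(.06,.05),(.09,.05),(.09,.08),(.12,.08),(.15,.1),(.2,.1)):
            print(k,h,u,clear(np.r_[C[k],.072]-h*hd+[0,0,u]))
E
python3 clr.py
```

```text
c1 0 0 {'plank': 10, 'table': 52, 'c1': 6, 'c2': 24, 'c3': 155, 'dish': 132, 'funnel': 16}
c1 0.03 0 {'plank': 28, 'table': 52, 'c1': 16, 'c2': 5, 'c3': 137, 'dish': 110, 'funnel': 16}
c1 0.03 0.03 {'plank': 9, 'table': 82, 'c1': 16, 'c2': 21, 'c3': 152, 'dish': 129, 'funnel': 22}
c1 0.06 0.03 {'plank': 9, 'table': 82, 'c1': 31, 'c2': 11, 'c3': 134, 'dish': 107, 'funnel': 34}
c1 0.06 0.05 {'plank': 0, 'table': 102, 'c1': 32, 'c2': 31, 'c3': 144, 'dish': 123, 'funnel': 46}
c1 0.09 0.05 {'plank': 0, 'table': 102, 'c1': 55, 'c2': 31, 'c3': 127, 'dish': 109, 'funnel': 62}
c1 0.09 0.08 {'plank': 0, 'table': 132, 'c1': 67, 'c2': 47, 'c3': 141, 'dish': 137, 'funnel': 83}
c1 0.12 0.08 {'plank': 0, 'table': 132, 'c1': 90, 'c2': 33, 'c3': 125, 'dish': 124, 'funnel': 101}
c1 0.15 0.1 {'plank': 0, 'table': 152, 'c1': 124, 'c2': 49, 'c3': 124, 'dish': 126, 'funnel': 134}
c1 0.2 0.1 {'plank': 22, 'table': 152, 'c1': 168, 'c2': 64, 'c3': 117, 'dish': 116, 'funnel': 171}
c2 0 0 {'plank': 17, 'table': 52, 'c1': 98, 'c2': 6, 'c3': 12, 'dish': 51, 'funnel': 79}
c2 0.03 0 {'plank': 34, 'table': 52, 'c1': 126, 'c2': 16, 'c3': -7, 'dish': 35, 'funnel': 108}
c2 0.03 0.03 {'plank': 9, 'table': 82, 'c1': 126, 'c2': 16, 'c3': 11, 'dish': 56, 'funnel': 110}
c2 0.06 0.03 {'plank': 9, 'table': 82, 'c1': 155, 'c2': 31, 'c3': 11, 'dish': 46, 'funnel': 139}
c2 0.06 0.05 {'plank': 0, 'table': 102, 'c1': 156, 'c2': 32, 'c3': 31, 'dish': 66, 'funnel': 144}
c2 0.09 0.05 {'plank': 0, 'table': 102, 'c1': 185, 'c2': 55, 'c3': 26, 'dish': 66, 'funnel': 172}
c2 0.09 0.08 {'plank': 0, 'table': 132, 'c1': 188, 'c2': 67, 'c3': 40, 'dish': 96, 'funnel': 182}
c2 0.12 0.08 {'plank': 0, 'table': 132, 'c1': 217, 'c2': 90, 'c3': 32, 'dish': 96, 'funnel': 209}
c2 0.15 0.1 {'plank': 2, 'table': 152, 'c1': 250, 'c2': 124, 'c3': 52, 'dish': 117, 'funnel': 244}
c2 0.2 0.1 {'plank': 29, 'table': 152, 'c1': 299, 'c2': 168, 'c3': 75, 'dish': 131, 'funnel': 291}
```

```bash
python3 - <<'E'
from now import *
s=sense(); R=s["ee_rot"]; g=s["tcp_pos"]+.164*R[:,2]; print(g)
d=np.array([.455,.132,.42])-g
for i in range(8):
    print((R.T@d/22/.02).round(2)); R=R@Ro.from_rotvec([0,0,-.955*.08]).as_matrix()
print("rest",(R.T@d/22/.02).round(2))
E
```

```text
[0.673 0.555 0.662]
[ 0.78 -0.9  -0.25]
[ 0.84 -0.83 -0.25]
[ 0.9  -0.77 -0.25]
[ 0.96 -0.7  -0.25]
[ 1.01 -0.62 -0.25]
[ 1.05 -0.54 -0.25]
[ 1.09 -0.46 -0.25]
[ 1.13 -0.38 -0.25]
rest [ 1.15 -0.29 -0.25]
```

Request:
jog_arm(
  increments=[
    [0.78, -0.9, -0.25, -0.95],
    [0.84, -0.83, -0.25, -0.95],
    [0.9, -0.77, -0.25, -0.95],
    [0.95, -0.7, -0.25, -0.95],
    [1, -0.62, -0.25, -0.95],
    [1, -0.54, -0.25, -0.95],
    [1, -0.46, -0.25, -0.95],
    [1, -0.38, -0.25, -0.97],
  ],
)

```text
time_s: 20.75
tcp_pos: [0.5254, 0.3334, 0.708]
ee_rot: [[-0.533, -0.723, 0.44], [-0.545, 0.691, 0.475], [-0.647, 0.013, -0.762]]
wrist_force: [-0.4, 0.6, 0.5]
gripper_width: 0.998
gripper_force: 0.0
```

Request:
jog_arm(
  increments=[
    [1, -0.25, -0.22, 0],
    [1, -0.25, -0.22, 0],
    [1, -0.25, -0.22, 0],
    [1, -0.25, -0.22, 0],
    [1, -0.25, -0.22, 0],
    [1, -0.25, -0.22, 0],
    [1, -0.25, -0.22, 0],
    [1, -0.25, -0.22, 0],
    [1, -0.25, -0.22, 0],
    [1, -0.25, -0.22, 0],
  ],
)

```text
time_s: 21.75
tcp_pos: [0.4347, 0.1696, 0.6124]
ee_rot: [[-0.534, -0.721, 0.441], [-0.543, 0.693, 0.474], [-0.647, 0.014, -0.762]]
wrist_force: [-0.5, -0.7, 0.9]
gripper_width: 1.001
gripper_force: 0.0
```

```bash
python3 -c "
from now import *
now(); go([.455,.132,.10]); s=sense(); print(s['ee_rot'])
P=[.455,.132,.1];Q=np.array([.585,.132,.097]);print('P->Q',s['ee_rot'].T@(Q-P)/.02,'Q->c1',s['ee_rot'].T@(np.array([.626,.176,.07])-Q)/.02,'up20',s['ee_rot'].T@[0,0,1])
S=[now()]
print(ik(P,s['ee_rot'],[now(),[14,28,-13,-58,-24,-8]]))
"
```

```text
21.75 tcp [0.435 0.17  0.612] z [ 0.441  0.474 -0.762] tilt 40.3 head 47 yrow 0.014 q [ 39.9  -6.   -5.8  -6.  -50.2 -81.9] | units [-1.25 -0.01  0.07]
t 21.75 grasp [0.507 0.247 0.487] units [17.064 -2.396 10.881]
[[-0.534 -0.721  0.441]
 [-0.543  0.693  0.474]
 [-0.647  0.014 -0.762]]
P->Q [-3.377 -4.69   2.979] Q->c1 [-1.417  0.026  2.976] up20 [-0.647  0.014 -0.762]
21.75 tcp [0.435 0.17  0.612] z [ 0.441  0.474 -0.762] tilt 40.3 head 47 yrow 0.014 q [ 39.9  -6.   -5.8  -6.  -50.2 -81.9] | units [-1.25 -0.01  0.07]
21.75 tcp [0.435 0.17  0.612] z [ 0.441  0.474 -0.762] tilt 40.3 head 47 yrow 0.014 q [ 39.9  -6.   -5.8  -6.  -50.2 -81.9] | units [-1.25 -0.01  0.07]
[ 11.781  11.558 -32.04  -63.38  -24.755  -1.764]
```

```bash
python3 -c "
from now import *
q=now()
for n,u in((17,[1,-.14,.64,0]),(5,[-.68,-.94,.6,0]),(3,[-.47,0,.99,0])):
  for i in range(n):
    q2=row(q,u,2.3,.02); 
    if i%4==0 or i==n-1 or abs(q2-q).max()>12: print(i,desc(q2),abs(q2-q).max().round(1))
    q=q2
"
```

```text
21.75 tcp [0.435 0.17  0.612] z [ 0.441  0.474 -0.762] tilt 40.3 head 47 yrow 0.014 q [ 39.9  -6.   -5.8  -6.  -50.2 -81.9] | units [-1.25 -0.01  0.07]
0 tcp [0.432 0.163 0.59 ] z [ 0.441  0.474 -0.762] tilt 40.3 head 47 yrow 0.014 q [ 39.4  -6.4  -9.   -6.8 -47.6 -80.7] 3.1
4 tcp [0.42  0.136 0.499] z [ 0.441  0.474 -0.762] tilt 40.3 head 47 yrow 0.014 q [ 36.8  -6.6 -20.1 -11.1 -37.1 -74.5] 2.6
8 tcp [0.407 0.109 0.408] z [ 0.441  0.474 -0.762] tilt 40.3 head 47 yrow 0.014 q [ 33.1  -4.1 -28.2 -19.6 -27.8 -63. ] 3.7
12 tcp [0.395 0.082 0.317] z [ 0.441  0.473 -0.763] tilt 40.3 head 47 yrow 0.014 q [ 25.8   1.8 -31.5 -37.5 -22.7 -39.4] 7.4
16 tcp [0.383 0.056 0.227] z [ 0.44   0.472 -0.763] tilt 40.2 head 47 yrow 0.013 q [ 12.4  11.3 -32.1 -62.6 -24.4  -3. ] 9.7
0 tcp [0.409 0.056 0.226] z [ 0.44   0.472 -0.763] tilt 40.2 head 47 yrow 0.013 q [ 12.   13.4 -29.3 -61.4 -25.   -4.1] 2.8
4 tcp [0.513 0.056 0.224] z [ 0.441  0.472 -0.763] tilt 40.2 head 47 yrow 0.013 q [ 11.   21.3 -17.8 -55.4 -27.4 -10.1] 2.9
0 tcp [0.527 0.07  0.215] z [ 0.441  0.472 -0.763] tilt 40.2 head 47 yrow 0.013 q [ 12.4  23.2 -16.3 -55.7 -26.4 -10.7] 1.9
2 tcp [0.555 0.099 0.196] z [ 0.441  0.472 -0.763] tilt 40.2 head 47 yrow 0.013 q [ 14.9  26.9 -13.1 -56.  -24.5 -12.2] 1.9
```

Request:
jog_arm(
  increments=[
    [1, -0.14, 0.64, 0],
    [1, -0.14, 0.64, 0],
    [1, -0.14, 0.64, 0],
    [1, -0.14, 0.64, 0],
    [1, -0.14, 0.64, 0],
    [1, -0.14, 0.64, 0],
    [1, -0.14, 0.64, 0],
    [1, -0.14, 0.64, 0],
    [1, -0.14, 0.64, 0],
  ],
)

```text
time_s: 22.65
tcp_pos: [0.4072, 0.1093, 0.4076]
ee_rot: [[-0.534, -0.721, 0.442], [-0.544, 0.693, 0.473], [-0.647, 0.012, -0.762]]
wrist_force: [-0.1, 0.3, 0.6]
gripper_width: 1.001
gripper_force: 0.0
```

Request:
jog_arm(
  increments=[
    [1, -0.14, 0.64, 0],
    [1, -0.14, 0.64, 0],
    [1, -0.14, 0.64, 0],
    [1, -0.14, 0.64, 0],
    [1, -0.14, 0.64, 0],
    [1, -0.14, 0.64, 0],
    [1, -0.14, 0.64, 0],
    [1, -0.14, 0.64, 0],
  ],
)

```text
time_s: 23.45
tcp_pos: [0.3834, 0.0548, 0.2256]
ee_rot: [[-0.533, -0.721, 0.443], [-0.547, 0.693, 0.47], [-0.646, 0.008, -0.764]]
wrist_force: [-1.0, -0.6, -0.1]
gripper_width: 1.001
gripper_force: 0.0
```

```bash
cat > leg.py <<'E'
# usage: leg.py x y z x y z ... : units per leg from the present grasp point, with n rows
from now import *
a=np.array([float(v) for v in sys.argv[1:]]).reshape(-1,3)
now(); s=sense(); R=s["ee_rot"]; g=s["tcp_pos"]+.164*R[:,2]; print("grasp",g,"F",s["wrist_force"],"w",s["gripper_width"],s["gripper_force"])
for b in a:
    u=R.T@(b-g)/.02; n=int(np.ceil(abs(u).max()-.02)); print(b,"rows",n,"unit",(u/n).round(3)); g=b
E
python3 leg.py .585 .132 .097 .626 .176 .07; python3 -c "
from h import *
fitcans()"
```

```text
23.45 tcp [0.383 0.055 0.226] z [ 0.443  0.47  -0.764] tilt 40.2 head 47 yrow 0.008 q [ 12.2  11.5 -32.1 -62.9 -24.2  -2.3] | units [-1.25 -0.01  0.07]
grasp [0.456 0.132 0.1  ] F [-1.043 -0.557 -0.139] w 1.0013104252190248 0.0
[0.585 0.132 0.097] rows 5 unit [-0.666 -0.929  0.598]
[0.626 0.176 0.07 ] rows 3 unit [-0.475  0.012  0.991]
0.87 [0.6285 0.1778] 0.413
0.71 [0.6099 0.0057] 0.853
```

Request:
jog_arm(
  increments=[
    [-0.67, -0.93, 0.6, 0],
    [-0.67, -0.93, 0.6, 0],
    [-0.67, -0.93, 0.6, 0],
    [-0.67, -0.93, 0.6, 0],
    [-0.67, -0.93, 0.6, 0],
    [-0.5, 0.02, 1, 0],
    [-0.5, 0.02, 1, 0],
    [-0.49, 0.02, 1, 0],
  ],
)

```text
time_s: 24.35
tcp_pos: [0.5543, 0.1016, 0.1948]
ee_rot: [[-0.535, -0.721, 0.441], [-0.547, 0.693, 0.47], [-0.644, 0.011, -0.765]]
wrist_force: [0.3, -0.1, -0.6]
gripper_width: 1.002
gripper_force: 0.0
```

Request:
jog_arm(
  increments=[
    [0, 0, 0, 0],
    [0, 0, 0, 0],
    [0, 0, 0, 0],
    [0, 0, 0, 0],
  ],
  grip=50,
)

```text
time_s: 24.75
tcp_pos: [0.5521, 0.0997, 0.1923]
ee_rot: [[-0.54, -0.72, 0.436], [-0.547, 0.694, 0.469], [-0.64, 0.014, -0.768]]
wrist_force: [2.2, -3.1, 1.4]
gripper_width: 0.723
gripper_force: 2.4
```

```bash
python3 leg.py .585 .176 .1 .50 .176 .13; python3 -c "
from h import *
im=eyes.capture('wrist');cv2.imwrite('pics/w3.png',im[60:480])"
```

```text
24.75 tcp [0.552 0.1   0.192] z [ 0.436  0.469 -0.768] tilt 39.8 head 47 yrow 0.014 q [ 15.1  27.2 -13.5 -56.  -24.1 -12.1] | units [-1.25 -0.01  0.06]
grasp [0.624 0.177 0.066] F [ 2.233 -3.133  1.438] w 0.7234447992421984 2.366588356999273
[0.585 0.176 0.1  ] rows 3 unit [-0.006  0.466 -0.716]
[0.5   0.176 0.13 ] rows 4 unit [ 0.333  0.77  -0.752]
```

View pics/w3.png

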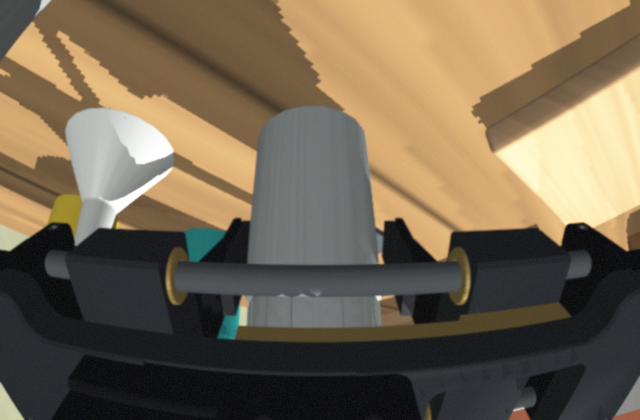

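The canister sits centred between the fingers in the picture, at about (310,215). I'll let them finish closing, then lift it slightly.

Request:
jog_arm(
  increments=[
    [0, 0, 0, 0],
    [0, 0, 0, 0],
    [0, 0, 0, 0],
  ],
  grip=40,
)

```text
time_s: 25.1
tcp_pos: [0.5532, 0.0989, 0.1924]
ee_rot: [[-0.539, -0.719, 0.439], [-0.546, 0.695, 0.467], [-0.641, 0.012, -0.768]]
wrist_force: [0.2, -4.2, 5.1]
gripper_width: 0.66
gripper_force: 29.8
```

Request:
jog_arm(
  increments=[
    [-0.32, 0, -0.38, 0],
    [0, 0, 0, 0],
    [0, 0, 0, 0],
  ],
)

```text
time_s: 25.4
tcp_pos: [0.5509, 0.0999, 0.199]
ee_rot: [[-0.544, -0.721, 0.43], [-0.547, 0.693, 0.469], [-0.636, 0.02, -0.772]]
wrist_force: [-0.5, 0.9, -7.4]
gripper_width: 0.664
gripper_force: 29.8
```

```bash
cat > weigh.py <<'E'
from h import *
F=[]
for i in range(4): F.append(sense()["wrist_force"]); eyes.capture("wrist")
print(np.array(F),np.mean(F,0))
E
python3 weigh.py; python3 leg.py .585 .176 .1 .50 .176 .13
```

```text
[[-0.516   0.9179 -7.3917]
 [-0.5019 -0.0013 -6.7728]
 [-0.0517  0.1634 -5.9606]
 [-0.2116 -0.0765 -6.9671]] [-0.3203  0.2509 -6.773 ]
25.6 tcp [0.552 0.1   0.2  ] z [ 0.432  0.469 -0.771] tilt 39.6 head 47 yrow 0.018 q [ 15.5  26.5 -13.6 -54.3 -24.4 -14.3] | units [-1.25 -0.01  0.06]
grasp [0.623 0.177 0.073] F [ 0.38   0.522 -6.2  ] w 0.6645222957160547 29.84419454597223
[0.585 0.176 0.1  ] rows 2 unit [ 0.095  0.676 -0.932]
[0.5   0.176 0.13 ] rows 4 unit [ 0.338  0.772 -0.748]
```

It pulls 6.8 N, so this is the two-disc canister and goes to the board. I'll check the board's outline from the initial top picture, and which spots the arm can reach.

```bash
python3 - <<'E'
from now import *
k=eyes.get_calibration('top');K=k['camera_matrix'];Rc=k['R'];t=k['t'];C=-Rc.T@t
for n,z in(("board",.018),("tub",.05)):
    d=eyes.outline_of("top",n)[0]; m=d["mask"].astype(np.uint8)
    b=cv2.boxPoints(cv2.minAreaRect(cv2.findNonZero(m)))
    P=[]
    for u,v in b:
        e=Rc.T@np.linalg.solve(K,[u,v,1]); P.append((C+e*(z-C[2])/e[2])[:2])
    P=np.array(P); print(n,d["conf"],P.tolist(),P.mean(0),np.linalg.norm(P-np.roll(P,1,0),axis=1))
s=sense();q=s["joints"];R=s["ee_rot"]
for g in([.50,.265,.084],[.50,.265,.1],[.51,.255,.1],[.50,.25,.1],[.48,.27,.09],[.5,.2,.12]):
    print(g,ik(g,R,[q,[31,19,-26,-60,-12,-17]]))
E
```

```text
board 0.92 [[0.5314300645922527, 0.4307389862142], [0.5525971092979919, 0.2318952678071897], [0.38459131200748253, 0.20851653882801766], [0.3643898482559337, 0.4023708937179879]] [0.458 0.318] [0.169 0.2   0.17  0.195]
tub 0.59 [[0.3744615291522619, -0.18246815130414534], [0.5611965875158479, -0.2400425023209469], [0.4993488588338964, -0.46286954138447733], [0.3162486691914564, -0.3995021333371231]] [ 0.438 -0.321] [0.225 0.195 0.231 0.194]
[0.5, 0.265, 0.084] [ 32.294  18.517 -26.191 -55.428 -11.551 -25.023]
[0.5, 0.265, 0.1] [ 34.382  16.759 -27.149 -49.068 -10.858 -32.993]
[0.51, 0.255, 0.1] [ 31.96   17.185 -26.009 -50.244 -12.659 -30.087]
[0.5, 0.25, 0.1] [ 31.756  16.355 -27.08  -51.357 -12.622 -28.803]
[0.48, 0.27, 0.09] [ 35.367  16.658 -28.618 -53.249  -9.454 -29.448]
[0.5, 0.2, 0.12] [ 25.297  13.099 -27.665 -50.492 -18.026 -25.21 ]
```

```bash
python3 leg.py .575 .178 .09 .505 .2 .105 .5 .268 .1 .5 .268 .088; python3 - <<'E'
from now import *
s=sense(); R=s["ee_rot"]; q=s["joints"]; g=s["tcp_pos"]+.164*R[:,2]
for b in([.575,.178,.09],[.505,.2,.105],[.5,.268,.1],[.5,.268,.088]):
    u=R.T@(np.array(b)-g)/.02; n=int(np.ceil(abs(u).max()-.02)); g=np.array(b)
    for i in range(n): q=row(q,np.r_[u/n,0],2.3,.02)
    print(desc(q))
E
```

```text
25.7 tcp [0.552 0.1   0.2  ] z [ 0.433  0.469 -0.77 ] tilt 39.6 head 47 yrow 0.017 q [ 15.5  26.5 -13.6 -54.3 -24.4 -14.3] | units [-1.25 -0.01  0.06]
grasp [0.623 0.177 0.074] F [-0.214  0.27  -6.564] w 0.6690451363469035 29.843968356164865
[0.575 0.178 0.09 ] rows 2 unit [ 0.377  0.893 -0.818]
[0.505 0.2   0.105] rows 4 unit [ 0.204  0.824 -0.394]
[0.5   0.268 0.1  ] rows 3 unit [-0.522  0.845  0.559]
[0.5   0.268 0.088] rows 1 unit [ 0.383 -0.01   0.462]
tcp [0.504 0.101 0.216] z [ 0.433  0.469 -0.77 ] tilt 39.6 head 47 yrow 0.017 q [ 17.2  21.6 -19.  -54.9 -23.  -14.8]
tcp [0.434 0.123 0.231] z [ 0.433  0.469 -0.77 ] tilt 39.7 head 47 yrow 0.017 q [ 23.5  15.2 -26.8 -54.7 -18.4 -19.6]
tcp [0.429 0.191 0.226] z [ 0.433  0.47  -0.769] tilt 39.7 head 47 yrow 0.017 q [ 34.7  16.9 -27.1 -48.9 -10.6 -33.4]
tcp [0.429 0.191 0.214] z [ 0.433  0.469 -0.77 ] tilt 39.7 head 47 yrow 0.017 q [ 33.2  18.2 -26.4 -53.6 -11.1 -27.5]
```

Request:
jog_arm(
  increments=[
    [0.25, 0.6, -0.55, 0],
    [0.25, 0.6, -0.55, 0],
    [0.25, 0.6, -0.55, 0],
    [0.2, 0.82, -0.4, 0],
    [0.2, 0.82, -0.4, 0],
    [0.2, 0.82, -0.4, 0],
    [0.2, 0.82, -0.4, 0],
  ],
)

```text
time_s: 26.4
tcp_pos: [0.4333, 0.1232, 0.2328]
ee_rot: [[-0.541, -0.72, 0.434], [-0.547, 0.694, 0.469], [-0.639, 0.017, -0.769]]
wrist_force: [0.1, 0.3, -6.5]
gripper_width: 0.662
gripper_force: 29.8
```

Request:
jog_arm(
  increments=[
    [-0.32, 0.5, 0.34, 0],
    [-0.32, 0.5, 0.34, 0],
    [-0.32, 0.5, 0.34, 0],
    [-0.3, 0.5, 0.33, 0],
    [-0.3, 0.53, 0.33, 0],
    [0, 0, 0, 0],
  ],
)

```text
time_s: 27.0
tcp_pos: [0.4285, 0.1924, 0.2273]
ee_rot: [[-0.541, -0.722, 0.431], [-0.548, 0.691, 0.47], [-0.638, 0.018, -0.77]]
wrist_force: [-0.1, -0.9, -6.4]
gripper_width: 0.665
gripper_force: 29.9
```

```bash
python3 leg.py .5 .268 .084
```

```text
27.0 tcp [0.428 0.192 0.227] z [ 0.431  0.47  -0.77 ] tilt 39.7 head 47 yrow 0.018 q [ 35.1  16.7 -27.2 -48.3 -10.5 -34.2] | units [-1.25 -0.01  0.06]
grasp [0.499 0.27  0.101] F [-0.051 -0.864 -6.381] w 0.6647506470853329 29.893018864935712
[0.5   0.268 0.084] rows 1 unit [ 0.566 -0.094  0.635]
```

Request:
jog_arm(
  increments=[
    [0.16, 0, 0.19, 0],
    [0.16, 0, 0.19, 0],
    [0.12, 0, 0.14, 0],
    [0, 0, 0, 0],
  ],
)

```text
time_s: 27.4
tcp_pos: [0.4289, 0.1904, 0.2135]
ee_rot: [[-0.543, -0.72, 0.433], [-0.547, 0.694, 0.468], [-0.638, 0.017, -0.77]]
wrist_force: [-0.7, 0.4, -5.7]
gripper_width: 0.662
gripper_force: 29.9
```

Request:
jog_arm(
  increments=[
    [0.08, 0, 0.1, 0],
    [0, 0, 0, 0],
  ],
)

```text
time_s: 27.6
tcp_pos: [0.4289, 0.1909, 0.2112]
ee_rot: [[-0.542, -0.72, 0.434], [-0.547, 0.694, 0.469], [-0.639, 0.017, -0.769]]
wrist_force: [-0.4, 0.1, -5.5]
gripper_width: 0.667
gripper_force: 29.9
```

Request:
jog_arm(
  increments=[
    [0.05, 0, 0.06, 0],
    [0.05, 0, 0.06, 0],
    [0, 0, 0, 0],
  ],
)

```text
time_s: 27.9
tcp_pos: [0.4292, 0.1911, 0.2103]
ee_rot: [[-0.538, -0.721, 0.437], [-0.545, 0.693, 0.471], [-0.642, 0.015, -0.766]]
wrist_force: [-7.1, -5.3, 8.6]
gripper_width: 0.665
gripper_force: 29.9
```

Request:
jog_arm(
  increments=[
    [-0.03, 0, -0.04, 0],
    [0, 0, 0, 0],
    [0, 0, 0, 0],
    [0, 0, 0, 0],
  ],
  grip=87,
)

```text
time_s: 28.3
tcp_pos: [0.4294, 0.1914, 0.2096]
ee_rot: [[-0.54, -0.72, 0.435], [-0.547, 0.694, 0.469], [-0.64, 0.016, -0.768]]
wrist_force: [-0.6, 0.1, 0.1]
gripper_width: 0.933
gripper_force: 0.0
```

```bash
python3 leg.py .445 .211 .11 .445 .08 .12 .50 .06 .105 .553 .0  .095  .609 .0055 .07; python3 - <<'E'
from clr import *
C["c1"]=[.5,.268]
for g in([.445,.211,.11],[.445,.08,.12],[.5,.06,.105],[.553,0,.095],[.57,-.035,.095],[.568,-.03,.1],[.588,-.017,.085],[.609,.0055,.07]): print(g,clear(g))
E
```

```text
28.3 tcp [0.429 0.191 0.21 ] z [ 0.435  0.469 -0.768] tilt 39.8 head 47 yrow 0.016 q [ 32.6  18.7 -26.  -55.7 -11.2 -25. ] | units [-1.25 -0.01  0.06]
grasp [0.501 0.268 0.084] F [-0.634  0.098  0.092] w 0.9327152210475133 0.0
[0.445 0.211 0.11 ] rows 4 unit [ 0.557  0.01  -0.893]
[0.445 0.08  0.12 ] rows 5 unit [ 0.652 -0.907 -0.692]
[0.5   0.06  0.105] rows 3 unit [-0.153 -0.895  0.435]
[0.553 0.    0.095] rows 4 unit [ 0.132 -0.999  0.032]
[0.609 0.005 0.07 ] rows 3 unit [-0.288 -0.615  0.769]
[0.445, 0.211, 0.11] {'plank': 101, 'table': 90, 'c1': 44, 'c2': 138, 'c3': 257, 'dish': 148, 'funnel': 186}
[0.445, 0.08, 0.12] {'plank': 89, 'table': 100, 'c1': 130, 'c2': 89, 'c3': 156, 'dish': 86, 'funnel': 172}
[0.5, 0.06, 0.105] {'plank': 47, 'table': 85, 'c1': 128, 'c2': 31, 'c3': 103, 'dish': 60, 'funnel': 123}
[0.553, 0, 0.095] {'plank': 16, 'table': 75, 'c1': 186, 'c2': -6, 'c3': 23, 'dish': 46, 'funnel': 115}
[0.57, -0.035, 0.095] {'plank': 16, 'table': 75, 'c1': 219, 'c2': 27, 'c3': 4, 'dish': 40, 'funnel': 133}
[0.568, -0.03, 0.1] {'plank': 11, 'table': 80, 'c1': 215, 'c2': 22, 'c3': 9, 'dish': 46, 'funnel': 131}
[0.588, -0.017, 0.085] {'plank': 26, 'table': 65, 'c1': 200, 'c2': 16, 'c3': 3, 'dish': 43, 'funnel': 108}
[0.609, 0.0055, 0.07] {'plank': 17, 'table': 50, 'c1': 177, 'c2': 4, 'c3': 13, 'dish': 49, 'funnel': 78}
```

Request:
jog_arm(
  increments=[
    [0.45, 0.01, -0.9, 0],
    [0.45, 0.01, -0.9, 0],
    [0.45, 0.01, -0.9, 0],
    [0.3, 0, -0.9, 0],
  ],
)

```text
time_s: 28.7
tcp_pos: [0.379, 0.1391, 0.2437]
ee_rot: [[-0.542, -0.72, 0.434], [-0.547, 0.694, 0.468], [-0.639, 0.016, -0.769]]
wrist_force: [1.0, 0.3, -0.0]
gripper_width: 0.996
gripper_force: 0.0
```

```bash
python3 leg.py .445 -.2 .16 .563 -.2 .097 .604 -.156 .07; python3 - <<'E'
from now import *
from clr import clear,C
C["c1"]=[.5,.268];C["pink"]=[.378,-.065]
s=sense(); R=s["ee_rot"]; q=s["joints"]; g=s["tcp_pos"]+.164*R[:,2]
for b in([.445,-.2,.16],[.563,-.2,.097],[.604,-.156,.07]):
    u=R.T@(np.array(b)-g)/.02; n=int(np.ceil(abs(u).max()-.02)); 
    for i in range(n):
        q=row(q,np.r_[u/n,0],2.3,.02); 
        if i%5==4 or i==n-1: print(desc(q),clear(g+(np.array(b)-g)*(i+1)/n,C))
    g=np.array(b)
E
```

```text
28.7 tcp [0.379 0.139 0.244] z [ 0.434  0.468 -0.769] tilt 39.7 head 47 yrow 0.016 q [ 31.7   9.7 -33.4 -50.4 -12.8 -29.7] | units [-1.25 -0.01  0.06]
grasp [0.45  0.216 0.118] F [ 0.971  0.337 -0.025] w 0.9964328146453574 0.0
[ 0.445 -0.2    0.16 ] rows 15 unit [ 0.677 -0.947 -0.766]
[ 0.563 -0.2    0.097] rows 5 unit [-0.237 -0.86   0.997]
[ 0.604 -0.156  0.07 ] rows 3 unit [-0.484  0.01   0.986]
tcp [0.377 0.001 0.258] z [ 0.434  0.468 -0.77 ] tilt 39.7 head 47 yrow 0.016 q [  6.2   7.1 -31.9 -54.9 -30.7  -7. ] {'plank': 81, 'table': 112, 'c1': 132, 'c2': 87, 'c3': 154, 'pink': 74, 'dish': 93, 'funnel': 173}
tcp [ 0.375 -0.138  0.273] z [ 0.434  0.467 -0.77 ] tilt 39.6 head 47 yrow 0.016 q [-16.    9.7 -26.3 -51.5 -46.7   5.9] {'plank': 69, 'table': 126, 'c1': 261, 'c2': 116, 'c3': 99, 'pink': 32, 'dish': 91, 'funnel': 242}
tcp [ 0.374 -0.276  0.287] z [ 0.434  0.467 -0.77 ] tilt 39.6 head 47 yrow 0.016 q [-32.6  15.7 -16.3 -46.6 -59.7  13.4] {'plank': 56, 'table': 140, 'c1': 397, 'c2': 219, 'c3': 106, 'pink': 75, 'dish': 156, 'funnel': 345}
tcp [ 0.491 -0.276  0.224] z [ 0.434  0.467 -0.77 ] tilt 39.6 head 47 yrow 0.016 q [-26.5  27.9  -7.  -49.2 -53.9  11.9] {'plank': 14, 'table': 77, 'c1': 382, 'c2': 140, 'c3': 31, 'pink': 107, 'dish': 76, 'funnel': 258}
tcp [ 0.532 -0.232  0.197] z [ 0.434  0.467 -0.77 ] tilt 39.6 head 47 yrow 0.016 q [-21.   30.8  -6.2 -51.4 -49.2  10.3] {'plank': 13, 'table': 50, 'c1': 336, 'c2': 84, 'c3': 5, 'pink': 104, 'dish': 35, 'funnel': 197}
```

Request:
jog_arm(
  increments=[
    [0.68, -0.95, -0.76, 0],
    [0.68, -0.95, -0.76, 0],
    [0.68, -0.95, -0.76, 0],
    [0.68, -0.95, -0.76, 0],
    [0.68, -0.95, -0.76, 0],
    [0.68, -0.95, -0.76, 0],
    [0.68, -0.95, -0.76, 0],
    [0.68, -0.95, -0.76, 0],
    [0.68, -0.95, -0.76, 0],
    [0.68, -0.95, -0.76, 0],
  ],
)

```text
time_s: 29.7
tcp_pos: [0.3767, -0.1391, 0.2708]
ee_rot: [[-0.541, -0.72, 0.435], [-0.547, 0.694, 0.468], [-0.639, 0.015, -0.769]]
wrist_force: [0.1, 0.6, -0.0]
gripper_width: 1.004
gripper_force: 0.0
```

Request:
jog_arm(
  increments=[
    [0.68, -0.95, -0.76, 0],
    [0.68, -0.95, -0.76, 0],
    [0.68, -0.95, -0.76, 0],
    [0.68, -0.95, -0.76, 0],
    [0.68, -0.95, -0.76, 0],
    [0.3, -0.5, 0.6, 0],
  ],
)

```text
time_s: 30.3
tcp_pos: [0.3848, -0.2842, 0.2723]
ee_rot: [[-0.54, -0.718, 0.438], [-0.549, 0.696, 0.464], [-0.638, 0.01, -0.77]]
wrist_force: [0.7, 0.3, -0.3]
gripper_width: 1.001
gripper_force: 0.0
```

```bash
python3 -c "
from h import *
fitcans()"; python3 leg.py .563 -.2 .097 .604 -.156 .07
```

```text
0.95 [ 0.6055 -0.1538] 0.693
0.9 [0.9094 0.1845] 0.613
0.82 [0.68 0.2 ] -0.0
0.72 [0.6153 0.0163] 0.57
0.69 [0.9997 0.08  ] 0.454
0.66 [0.9173 0.3688] 0.303
30.4 tcp [ 0.385 -0.282  0.269] z [ 0.434  0.469 -0.769] tilt 39.7 head 47 yrow 0.018 q [-32.6  18.2 -15.5 -47.4 -58.6  14.8] | units [-1.25 -0.    0.06]
grasp [ 0.456 -0.205  0.143] F [-0.36   0.693  0.078] w 0.9998673363852545 0.0
[ 0.563 -0.2    0.097] rows 5 unit [-0.315 -0.744  0.844]
[ 0.604 -0.156  0.07 ] rows 3 unit [-0.484  0.01   0.986]
```

Request:
jog_arm(
  increments=[
    [-0.1, -0.7, 1, 0],
    [-0.2, -0.75, 1, 0],
    [-0.35, -0.75, 0.8, 0],
    [-0.45, -0.76, 0.72, 0],
    [-0.48, -0.76, 0.7, 0],
    [-0.48, 0.01, 0.99, 0],
    [-0.48, 0.01, 0.99, 0],
    [-0.48, 0.01, 0.99, 0],
    [0, 0, 0, 0],
  ],
)

```text
time_s: 31.3
tcp_pos: [0.5333, -0.2293, 0.1965]
ee_rot: [[-0.541, -0.722, 0.431], [-0.547, 0.691, 0.472], [-0.639, 0.019, -0.769]]
wrist_force: [-0.4, -0.8, 0.1]
gripper_width: 0.996
gripper_force: 0.0
```

```bash
python3 leg.py .605 -.155 .07
```

```text
31.3 tcp [ 0.533 -0.229  0.196] z [ 0.431  0.472 -0.769] tilt 39.7 head 48 yrow 0.019 q [-20.7  30.8  -6.2 -51.5 -49.3  10.3] | units [-1.25 -0.01  0.06]
grasp [ 0.604 -0.152  0.07 ] F [-0.365 -0.834  0.072] w 0.9960342402737509 0.0
[ 0.605 -0.155  0.07 ] rows 1 unit [ 0.069 -0.14  -0.038]
```

Request:
jog_arm(
  increments=[
    [0, 0, 0, 0],
    [0, 0, 0, 0],
    [0, 0, 0, 0],
    [0, 0, 0, 0],
    [0, 0, 0, 0],
    [0, 0, 0, 0],
  ],
  grip=40,
)

```text
time_s: 31.9
tcp_pos: [0.5325, -0.2323, 0.198]
ee_rot: [[-0.541, -0.72, 0.435], [-0.547, 0.694, 0.468], [-0.639, 0.015, -0.769]]
wrist_force: [-1.6, -0.6, 2.3]
gripper_width: 0.668
gripper_force: 29.9
```

Request:
jog_arm(
  increments=[
    [-0.32, 0, -0.38, 0],
    [0, 0, 0, 0],
    [0, 0, 0, 0],
  ],
)

```text
time_s: 32.2
tcp_pos: [0.5327, -0.2317, 0.2076]
ee_rot: [[-0.541, -0.72, 0.434], [-0.547, 0.693, 0.469], [-0.639, 0.016, -0.769]]
wrist_force: [0.0, -0.6, -2.0]
gripper_width: 0.665
gripper_force: 30.0
```

```bash
python3 weigh.py; python3 leg.py .604 -.156 .07 
```

```text
[[ 0.0166 -0.6324 -2.0309]
 [ 0.3253  0.0927 -2.6103]
 [-0.4619  0.8796 -2.057 ]
 [-0.2939  0.3434 -2.1065]] [-0.1035  0.1708 -2.2012]
32.4 tcp [ 0.533 -0.232  0.207] z [ 0.433  0.469 -0.769] tilt 39.7 head 47 yrow 0.017 q [-20.8  29.9  -6.  -50.8 -49.9   9.2] | units [-1.25 -0.01  0.06]
grasp [ 0.604 -0.155  0.081] F [-0.771 -0.03  -1.264] w 0.6653654559751331 29.95402420638129
[ 0.604 -0.156  0.07 ] rows 1 unit [ 0.374 -0.06   0.396]
```

It pulls 2.2 N, so it's empty and goes to the tub.

```bash
python3 leg.py .555 -.165 .105 .48 -.19 .145 .437 -.322 .145 .437 -.322 .085; python3 - <<'E'
from clr import clear,C
C={"c2":C["c2"]}
for g in([.58,-.16,.093],[.555,-.165,.105],[.53,-.173,.118],[.48,-.19,.145]): print(clear(g,C))
E
```

```text
32.4 tcp [ 0.533 -0.232  0.207] z [ 0.433  0.469 -0.769] tilt 39.7 head 47 yrow 0.017 q [-20.8  29.9  -6.  -50.8 -49.9   9.2] | units [-1.25 -0.01  0.06]
grasp [ 0.604 -0.155  0.081] F [-0.771 -0.03  -1.264] w 0.6653654559751331 29.95402420638129
[ 0.555 -0.165  0.105] rows 3 unit [ 0.276  0.474 -0.741]
[ 0.48  -0.19   0.145] rows 4 unit [ 0.359  0.467 -0.938]
[ 0.437 -0.322  0.145] rows 5 unit [ 0.955 -0.606 -0.806]
[ 0.437 -0.322  0.085] rows 3 unit [ 0.638 -0.017  0.769]
{'plank': 18, 'table': 73, 'c2': 97, 'dish': 46, 'funnel': 215}
{'plank': 6, 'table': 85, 'c2': 114, 'dish': 58, 'funnel': 236}
{'plank': 5, 'table': 98, 'c2': 136, 'dish': 77, 'funnel': 260}
{'plank': 33, 'table': 125, 'c2': 185, 'dish': 125, 'funnel': 311}
```

```bash
python3 leg.py .535 -.162 .088 .475 -.18 .15 .437 -.322 .15 .437 -.322 .085; python3 - <<'E'
from clr import clear,C
C={"c2":C["c2"]}
for g in([.56,-.16,.085],[.535,-.162,.088],[.515,-.168,.109],[.495,-.174,.13]): print(clear(g,C))
E
```

```text
32.4 tcp [ 0.533 -0.232  0.207] z [ 0.433  0.469 -0.769] tilt 39.7 head 47 yrow 0.017 q [-20.8  29.9  -6.  -50.8 -49.9   9.2] | units [-1.25 -0.01  0.06]
grasp [ 0.604 -0.155  0.081] F [-0.771 -0.03  -1.264] w 0.6653654559751331 29.95402420638129
[ 0.535 -0.162  0.088] rows 3 unit [ 0.611  0.744 -0.644]
[ 0.475 -0.18   0.15 ] rows 5 unit [ 0.028  0.318 -0.822]
[ 0.437 -0.322  0.15 ] rows 5 unit [ 0.982 -0.711 -0.831]
[ 0.437 -0.322  0.085] rows 3 unit [ 0.692 -0.018  0.834]
{'plank': 26, 'table': 65, 'c2': 107, 'dish': 39, 'funnel': 227}
{'plank': 23, 'table': 68, 'c2': 124, 'dish': 47, 'funnel': 245}
{'plank': 21, 'table': 89, 'c2': 142, 'dish': 72, 'funnel': 265}
{'plank': 28, 'table': 110, 'c2': 161, 'dish': 99, 'funnel': 286}
```

Request:
jog_arm(
  increments=[
    [0.46, 0.56, -0.48, 0],
    [0.46, 0.56, -0.48, 0],
    [0.46, 0.56, -0.48, 0],
    [0.46, 0.56, -0.48, 0],
    [0.03, 0.32, -0.82, 0],
    [0.03, 0.32, -0.82, 0],
    [0.03, 0.32, -0.82, 0],
    [0.03, 0.32, -0.82, 0],
    [0.03, 0.32, -0.82, 0],
  ],
)

```text
time_s: 33.3
tcp_pos: [0.4028, -0.2571, 0.2775]
ee_rot: [[-0.54, -0.72, 0.435], [-0.547, 0.694, 0.468], [-0.639, 0.015, -0.769]]
wrist_force: [0.3, -0.5, -3.0]
gripper_width: 0.667
gripper_force: 30.0
```

Request:
jog_arm(
  increments=[
    [0.82, -0.59, -0.69, 0],
    [0.82, -0.59, -0.69, 0],
    [0.82, -0.59, -0.69, 0],
    [0.82, -0.59, -0.69, 0],
    [0.82, -0.59, -0.69, 0],
    [0.82, -0.59, -0.69, 0],
    [0, 0, 0, 0],
  ],
)

```text
time_s: 34.0
tcp_pos: [0.3644, -0.4012, 0.2762]
ee_rot: [[-0.543, -0.718, 0.436], [-0.547, 0.696, 0.466], [-0.637, 0.015, -0.77]]
wrist_force: [-0.2, 0.7, -2.1]
gripper_width: 0.667
gripper_force: 30.0
```

Request:
jog_arm(
  increments=[
    [0.35, 0, 0.42, 0],
    [0.35, 0, 0.42, 0],
    [0.35, 0, 0.42, 0],
    [0.35, 0, 0.42, 0],
    [0.35, 0, 0.42, 0],
    [0.2, 0, 0.24, 0],
    [0, 0, 0, 0],
  ],
)

```text
time_s: 34.7
tcp_pos: [0.3646, -0.3977, 0.2133]
ee_rot: [[-0.542, -0.72, 0.433], [-0.546, 0.693, 0.47], [-0.639, 0.019, -0.769]]
wrist_force: [-0.3, -0.3, -2.0]
gripper_width: 0.668
gripper_force: 30.0
```

```bash
python3 leg.py .437 -.322 .075
```

```text
34.7 tcp [ 0.365 -0.398  0.213] z [ 0.433  0.47  -0.769] tilt 39.7 head 47 yrow 0.019 q [-44.1  29.   -8.2 -45.7 -63.2  25.1] | units [-1.25 -0.    0.06]
grasp [ 0.436 -0.321  0.087] F [-0.299 -0.32  -1.98 ] w 0.6678768868865443 29.953917124075815
[ 0.437 -0.322  0.075] rows 1 unit [ 0.389 -0.115  0.467]
```

Request:
jog_arm(
  increments=[
    [0.13, 0, 0.15, 0],
    [0.13, 0, 0.15, 0],
    [0.05, 0, 0.06, 0],
    [0, 0, 0, 0],
  ],
)

```text
time_s: 35.1
tcp_pos: [0.3644, -0.398, 0.2051]
ee_rot: [[-0.541, -0.72, 0.434], [-0.547, 0.694, 0.469], [-0.639, 0.017, -0.769]]
wrist_force: [-0.2, -0.0, -2.8]
gripper_width: 0.665
gripper_force: 30.0
```

Request:
jog_arm(
  increments=[
    [0.05, 0, 0.06, 0],
    [0, 0, 0, 0],
  ],
)

```text
time_s: 35.3
tcp_pos: [0.3644, -0.398, 0.2036]
ee_rot: [[-0.541, -0.72, 0.434], [-0.547, 0.694, 0.469], [-0.639, 0.016, -0.769]]
wrist_force: [0.3, -0.0, -1.2]
gripper_width: 0.668
gripper_force: 30.0
```

Request:
jog_arm(
  increments=[
    [0.05, 0, 0.06, 0],
    [0, 0, 0, 0],
  ],
)

```text
time_s: 35.5
tcp_pos: [0.3644, -0.398, 0.202]
ee_rot: [[-0.541, -0.72, 0.434], [-0.547, 0.694, 0.469], [-0.639, 0.016, -0.769]]
wrist_force: [0.3, -0.5, -2.5]
gripper_width: 0.666
gripper_force: 30.0
```

Request:
jog_arm(
  increments=[
    [0, 0, 0, 0],
    [0, 0, 0, 0],
    [0, 0, 0, 0],
    [0, 0, 0, 0],
  ],
  grip=87,
)

```text
time_s: 35.9
tcp_pos: [0.3645, -0.398, 0.2023]
ee_rot: [[-0.541, -0.72, 0.434], [-0.547, 0.694, 0.469], [-0.639, 0.016, -0.769]]
wrist_force: [0.2, 1.4, 0.4]
gripper_width: 0.937
gripper_force: 0.0
```

```bash
python3 leg.py .38 -.38 .15
```

```text
35.9 tcp [ 0.364 -0.398  0.202] z [ 0.434  0.469 -0.769] tilt 39.7 head 47 yrow 0.016 q [-44.2  29.9  -8.5 -46.2 -62.2  26.3] | units [-1.25 -0.01  0.06]
grasp [ 0.436 -0.321  0.076] F [0.17  1.398 0.423] w 0.9372083563183401 0.0
[ 0.38 -0.38  0.15] rows 6 unit [ 0.127  0.004 -0.905]
```

Request:
jog_arm(
  increments=[
    [0.05, 0, -0.5, 0],
    [0.1, 0, -0.9, 0],
    [0.1, 0, -0.9, 0],
    [0.1, 0, -0.9, 0],
    [0.1, 0, -0.9, 0],
    [0.1, 0, -0.9, 0],
    [0, 0, -1, 0],
    [0, 0, -1, 0],
    [0, 0, -1, 0],
    [0, 0, -1, 0],
  ],
)

```text
time_s: 36.9
tcp_pos: [0.2794, -0.4889, 0.3349]
ee_rot: [[-0.541, -0.72, 0.434], [-0.547, 0.694, 0.468], [-0.638, 0.016, -0.77]]
wrist_force: [0.4, -1.3, -0.5]
gripper_width: 1.0
gripper_force: 0.0
```

```bash
python3 - <<'E'
from h import *
for c in("scene","top"):
    im=eyes.capture(c); cv2.imwrite(f"pics/{c}9.png",im)
    for n in("canister_a","salsa_dish","spoon","mug","jar","funnel"): print(c,n,[(np.round(d["centre"],3).tolist(),round(d["conf"],2)) for d in eyes.spot_in(c,n)])
s=sense(); print(s["time_s"],s["tcp_pos"],s["wrist_force"])
E
```

```text
scene canister_a [([0.82, 0.09, 0.092], 0.98), ([0.386, -0.08, 0.085], 0.91), ([0.63, -0.009, 0.051], 0.87), ([0.781, -0.08, 0.1], 0.83), ([0.453, -0.322, 0.09], 0.59), ([0.481, 0.271, 0.129], 0.56), ([0.785, 0.194, 0.084], 0.56)]
scene salsa_dish [([0.66, -0.098, 0.28], 0.74)]
scene spoon [([0.346, 0.048, 0.012], 0.68)]
scene mug [([0.645, -0.083, 0.335], 0.73), ([0.347, 0.046, 0.008], 0.54)]
scene jar [([0.672, 0.105, 0.36], 0.6)]
scene funnel [([0.716, 0.087, 0.019], 0.71)]
top canister_a [([0.777, -0.068, 0.106], 0.83), ([0.804, 0.102, 0.109], 0.82), ([0.498, 0.262, 0.124], 0.71), ([0.374, -0.062, 0.107], 0.68), ([0.79, 0.206, 0.107], 0.62), ([0.439, -0.31, 0.113], 0.61), ([0.589, 0.006, 0.088], 0.61), ([0.651, -0.084, 0.315], 0.3)]
top salsa_dish [([0.522, -0.047, 0.018], 0.76)]
top spoon [([0.379, 0.042, 0.015], 0.68)]
top mug [([0.652, -0.085, 0.313], 0.75), ([0.588, 0.005, 0.087], 0.54)]
top jar [([0.647, 0.118, 0.383], 0.55)]
top funnel []
37.6 [ 0.2805 -0.4882  0.3333] [ 0.1868 -0.1091 -0.3032]
```

View pics/scene9.png

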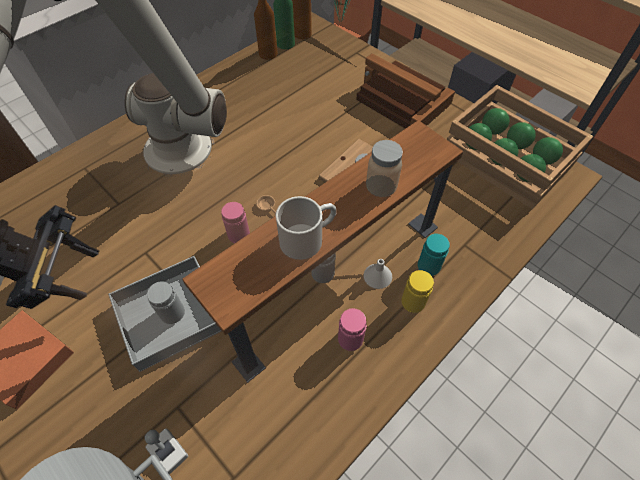

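View pics/top9.png

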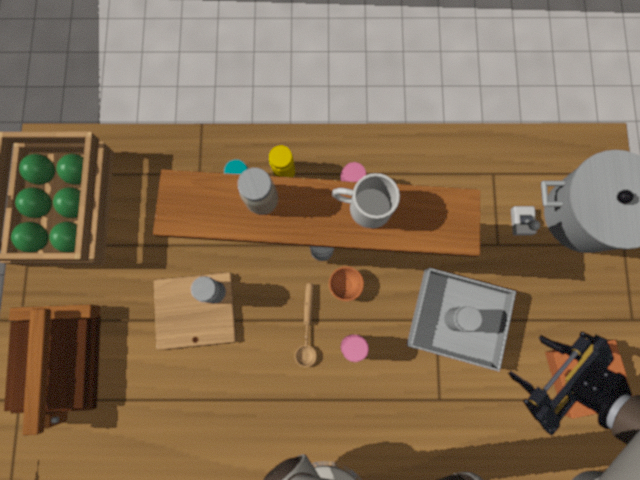

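The two-disc canister stands on the board (top 208,290), the empty one in the tub (465,320), and the third hasn't moved (320,252). The bystanders are where they were, and the arm is clear.

```bash
python3 -c "
from station import r
print(r.finish_job())"
```

```text
the job is handed in; nothing more can be done
None
```

I've handed in the job: the two-disc canister (6.8 N) stands on the board and the empty one (2.2 N) in the tub; the third is the middle one by elimination, untouched under the shelf, and the final pictures show the bystanders in place (no verdict came back).

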